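# Clip the printing stamp into its holder

## Task

Pick up the fabric-printing stamp by its wooden grip and slide its two ears down into the spring-clip slots of the grey holder, wide ear in the wide slot, until both ears sit fully down and the stamp lies flat. The clip cradle may be clamped several millimetres off the middle of its base, so feel for the slots and do not force it: push with no more than about 25 N, and see that neither end is left up. Leave the jar, brush and bowl where they are, and let go when it is home.

Things in the scene. Friction and masses are not known exactly. Their poses are not given: they have to be found in the camera images.
- stamp: Printing stamp, loose, about 0.35 kg, lying flat, any yaw. Steel plate 56 x 110 mm (x by y), 8 mm thick, over a copper relief 36 x 80 x 4 mm; on the plate a centred wooden grip bar; a flat steel ear sticks out 20 mm from each y end of the plate, as thick as it. Origin: centre of the relief's underside (plate top 12 mm, grip top 52 mm above it); z up, y towards the wide ear.
- grip (a point): Centre of the grip bar, which is 24 mm (x) by 50 mm (y) and 40 mm tall, standing on the plate. Grasp here across x. 40 mm above the stamp's underside, 28 mm above the plate's top, 12 mm below the grip's top. Axes as the stamp's. The stamp can tip between the fingers, one ear up and one down.
- wide_ear (a point): Underside of the stamp's wide ear (26 mm wide in x), 65 mm from the stamp's centre on its +y side (the ear spans 55 to 75 mm), 4 mm above the stamp's underside. Axes as the stamp's.
- narrow_ear (a point): The same for the narrow ear (16 mm wide in x), on the -y side.
- holder: Grey base 130 x 180 mm (x by y), 6 mm thick, fixed. On it is clamped a steel cradle, up to 8 mm off the base's centre along x either way (not measured), square to the base and never moving. At each y end the cradle has two flat-topped posts (58 to 82 mm off centre in y, out to 32 mm in x, tops 44 mm above the bench) with an upright open-topped slot between. Origin: centre of the underside.
- wide_slot (a point): On the base's centre line at the height of the slot floors, 16 mm above the bench, 65 mm from the holder's centre to +y; axes as the holder's. The real wide slot (28.6 mm between posts) lies up to 8 mm from it along x. wide_ear must rest at this height. An ear over 1.3 mm off its slot lands on the post tops; shifted right, it drops in between the posts and meets the clips 3 mm lower.
- narrow_slot (a point): Likewise for the narrow slot (18.6 mm between posts), to -y, for narrow_ear. Clips: sprung leaves on each slot's x sides, 3 mm closer than the ear is wide, flared above 15 mm; they rub and hold an ear. Pushing in takes 10 to 18 N. The wide slot's are far stiffer: the wide end stays mm high unless itself pressed. Along y, 3 mm play. Seated, the plate top is 24 mm above the bench.
- jar: Amber glass jar with a steel cap, 60 mm across, 85 mm tall, standing loose on the bench; leave it alone. Origin: centre of its underside.
- brush: Brush, 190 mm long, lying loose on the bench; leave it alone. Origin: underside, about mid-length.
- bowl: White ceramic bowl, 90 mm across, 40 mm tall, loose; leave it alone. Origin: centre of its underside.
Mind the look-alikes: they are no part of the job. Of the things that look like the holder, the smaller one is meant. Of the things that look like the stamp, take the one that is farthest from the robot's base at the start.

How it is judged:
By the outcome, as a careful person would: the job done as asked, in the order asked, and still so for the second after the job is handed in, with the robot touching nothing.
It also fails if it takes over 72 s, if anything falls off the work surface, if the arm or the gripper's body presses on something with over 40 N, if the wrist force passes 120 N, or if a joint passes its speed limit or range.

## Robot

A 7-joint arm with a two-finger parallel gripper is mounted at the origin on the work surface. World frame = base frame: x ahead of the robot, y to its left, z up, the work surface at z = 0. Lengths are in m, angles in rad, forces in N, time in s.
With the tool pointing down it reaches from about 0.425 to 0.875 m from the base axis. Payload 4.7 kg.
Tool frame: the origin (TCP) lies at the very end of the fingers, on their centre line; the grasp point (between the pads) lies 19 mm behind it; z points along the fingers, x is the direction in which the jaws open and shut, and the axes are right-handed (so a half turn about z gives the same grasp; the last joint's range is limited). The gripper opens to 85 mm and grips with 20 to 120 N. Pads are 22 mm wide; open, the fingers measure 114 mm over their backs; the gripper's body (76 mm by 85 mm) begins 54 mm behind the grasp point. The pads swing forward as they close: fully open they stand 13 mm farther back than shut.
Start: joints at [-1.281, 0.321, -0.07, 1.45, 0.023, 1.371, -0.057], TCP at [0.177, 0.625, 0.231] pointing down, gripper open.
Joint ranges: [-2.86, 2.86], [-0.3, 2.09], [-1.38, 1.24], [0.06, 2.45], [-1.56, 4.7], [0.09, 2.05], [-2.69, 2.69]. Speed limits (rad/s): [2.57, 2.57, 3.14, 3.14, 3.14, 3.14, 3.14].

## Interface

Orientations are given as a rotation vector (axis times angle).
In Python, from bench import arm, capture, spot_in gives the robot as it stands.
- The arm moves only by the tool send_rows, never from a script. Its argument "moves" is a list of rows, each an object with "grip": the finger opening in mm, from 0 to 85.4; "translation": the shift along the world's x, y, z in mm, a list of three; "rot": the turn, a rotation vector about the world's x, y, z in degrees, a list of three. A call has 1 to 12 rows; each row shifts and turns the commanded pose from where the row before left it; what a row does not reach is not made up. A row lasts 1/10 s, in which the tool goes at most 50 mm and 8.59 degrees, less where a joint would pass 70% of its speed; a pose out of reach is approached as far as the arm can. A call is refused whole if a number of a shift passes 50 or a number of a turn 8.59, either way. A call with a gripper value outside its range is refused whole. The fingers move at their own pace and stop on an object; the grip force is fixed at half the most. Time passes only in rows, so rows that do not move let the fingers close. It gives the time, the measured TCP pose, the force and the opening at its end, in the units of the state.
- arm.state(): the state, without advancing time (a new reading comes with each control period).
- capture(name): name is "scene" or "top" or "wrist"; returns a dict with "color" (384x512x3 uint8, blue, green, red), "mtx" (3x3 intrinsics, pixels), "position" and "attitude" of the camera in the world. Camera axes: x right, y down, z forward; pixel columns grow to the right and rows downward; lengths in m; the calibration is good to about 2 mm. A picture is of the moment at which its call begins. There is no depth.
- arm.finish_job(): hands the job in, once; it reports no verdict.
Trained networks look in the newest picture that a camera, given by its name, has taken for a name from the list of things; names that differ only in an ending like _2 or _b are one class to them, and where a whole thing is asked for, a point or a joint stands for the part that bears it (a point fixed in the world has none). Each returns a list of dicts, best first, with "conf" (0 to 1); they miss things now and then, are a little off and sometimes report something else, mostly with a low value. They report only what shows in the picture. A call takes as long as a camera call. They do not tell look-alikes from the thing itself.
- spot_in(camera, label): "position" ([column, row] in pixels, amid what is visible of it).
The state is a dict: "clock": time; "qpos": joint angles; "joint_velocities": joint speeds; "tau": joint torques, N m; "eef_pos": TCP position; "tool_rot": TCP orientation; "force": force on the tool from outside, world axes, zero at the start; "ft_torque": the same for the moment, N m; "gripper_width": finger opening in m.
Only numpy, scipy, OpenCV 4.12 (cv2) and the standard library are available. Lean on these libraries where they do the work, as an engineer would, in place of code of your own. Each camera call takes 0.05 s, during which the arm holds its last target.

## Working session

There is one attempt and no reset: what is moved stays moved. The work goes in short steps, Python scripts to look and compute and a tool call to move; the robot and the scene stay as the last step left them, time stands still between calls to the robot, and variables do not carry over. Pictures are saved under pics/ and viewed, and the job is handed in when it is done.

Besides the shell and the picture viewer there is one more tool, called after "Emit:" as a command line: name --argument value ..., lists and objects as JSON in quotes. send_rows: Moves the arm, as the interface text tells. Its arguments: {"type":"object","properties":{"moves":{"type":"array","items":{"type":"object","properties":{"grip":{"type":"number"},"translation":{"type":"array","items":{"type":"number"}},"rot":{"type":"array","items":{"type":"number"}}}}}},"required":["moves"]}

```bash
mkdir -p pics; ls
python3 - <<'E'
from bench import arm, capture, spot_in
import cv2
s=arm.state(); print(s)
for c in ["scene","top","wrist"]:
    d=capture(c); cv2.imwrite(f"pics/{c}0.png",d["color"]); print(c,d["mtx"],d["position"],d["attitude"])
    for l in ["stamp","grip","wide_ear","narrow_ear","holder","wide_slot","narrow_slot","jar","brush","bowl"]:
        print(l,[( [round(v) for v in r["position"]],round(r["conf"],2)) for r in spot_in(c,l)])
E
```

```text
pics
{'clock': 0.0, 'qpos': array([-1.28088657,  0.32184795, -0.07007349,  1.45169489,  0.02258831,
        1.3707963 , -0.05683255]), 'joint_velocities': array([-0.00177429, -0.00029931, -0.00102042,  0.00115913, -0.00130614,
        0.00060087,  0.00117916]), 'tau': array([ 5.20853373e-04, -4.93580103e+01, -3.81734949e-01, -3.14327896e+01,
        1.31369289e-02,  1.17801887e-02,  3.39051155e-05]), 'eef_pos': array([0.17691332, 0.62489207, 0.23019723]), 'tool_rot': array([ 2.50464754e+00,  1.89432432e+00, -2.36523822e-03]), 'force': array([-0.7238997 , -0.32235566,  0.31229518]), 'ft_torque': array([ 0.00270986, -0.01588328, -0.01280227]), 'gripper_width': 0.08543140048166765}
scene [[440.42287285   0.         253.16788617]
 [  0.         440.42287285 192.55265493]
 [  0.           0.           1.        ]] [ 1.13427911 -0.52726309  0.86640632] [-2.21516554 -1.02569243  0.39292101]
stamp [([265, 126], 0.73), ([308, 158], 0.68)]
grip [([309, 156], 0.85), ([264, 126], 0.76)]
wide_ear [([310, 156], 0.71), ([268, 122], 0.6)]
narrow_ear [([310, 155], 0.6), ([266, 126], 0.6), ([210, 214]
[... 663 characters left out ...]
92), ([304, 118], 0.81)]
wide_slot [([306, 120], 0.87), ([286, 222], 0.65), ([151, 213], 0.63)]
narrow_slot [([302, 119], 0.94), ([284, 219], 0.59), ([388, 247], 0.5)]
jar [([221, 146], 0.84)]
brush [([135, 132], 0.83)]
bowl [([386, 248], 0.98)]
wrist [[266.09912193   0.         258.22098283]
 [  0.         266.09912193 195.81589513]
 [  0.           0.           1.        ]] [0.09827603 0.64800528 0.3737989 ] [2.28969625 1.73173004 0.28225834]
stamp [([25, 321], 0.59), ([100, 377], 0.47)]
grip [([27, 321], 0.68), ([101, 380], 0.64)]
wide_ear [([23, 322], 0.77), ([102, 382], 0.66)]
narrow_ear [([25, 320], 0.94), ([98, 377], 0.52)]
holder []
wide_slot []
narrow_slot []
jar []
brush []
bowl []
```

View pics/scene0.png

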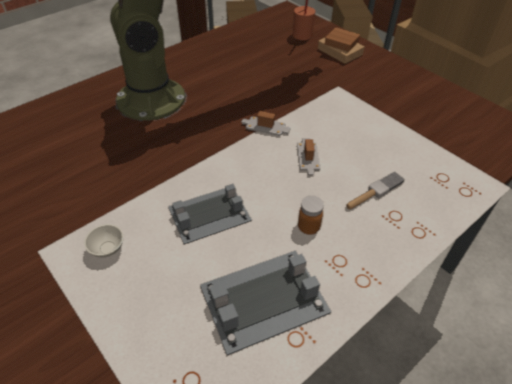

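View pics/top0.png

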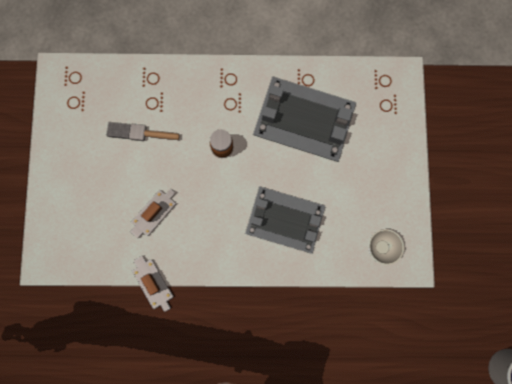

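View pics/wrist0.png

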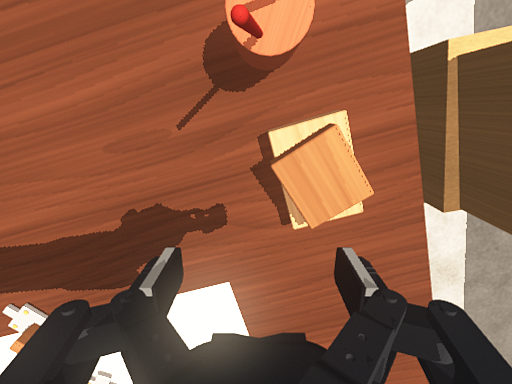

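```bash
cat > h.py <<'E'
import numpy as np, cv2
from scipy.spatial.transform import Rotation as R
def ray(d,px):
    k=np.linalg.inv(d["mtx"])@np.array([px[0],px[1],1.0])
    return R.from_rotvec(d["attitude"]).as_matrix()@k
def topl(d,px,z):
    r=ray(d,px); p=np.array(d["position"]); return p+r*(z-p[2])/r[2]
def proj(d,P):
    P=np.atleast_2d(P); Rm=R.from_rotvec(d["attitude"]).as_matrix()
    c=(P-np.array(d["position"]))@Rm; q=c@np.array(d["mtx"]).T
    return q[:,:2]/q[:,2:]
E
python3 - <<'E'
from bench import arm,capture
from h import *
d=capture("top")
for n,p,z in [("stA",(151,282),.05),("stB",(152,213),.05),("hA",(286,219),.02),("hB",(304,119),.02),("jar",(221,146),.05),("bowl",(386,248),.03),("brush",(135,132),.01)]: print(n,topl(d,p,z).round(3))
c=d["color"]
cv2.imwrite("pics/topcropL.png",cv2.resize(c[160:340,80:280],None,fx=4,fy=4,interpolation=cv2.INTER_CUBIC)[:600,:])
cv2.imwrite("pics/topcropR.png",cv2.resize(c[70:270,230:430],None,fx=3,fy=3,interpolation=cv2.INTER_CUBIC))
E
```

```text
stA [0.361 0.183 0.05 ]
stB [0.53  0.187 0.05 ]
hA [ 0.52  -0.149  0.02 ]
hB [ 0.785 -0.198  0.02 ]
jar [0.702 0.018 0.05 ]
bowl [ 0.448 -0.4    0.03 ]
brush [0.748 0.248 0.01 ]
```

View crops.

View pics/topcropL.png

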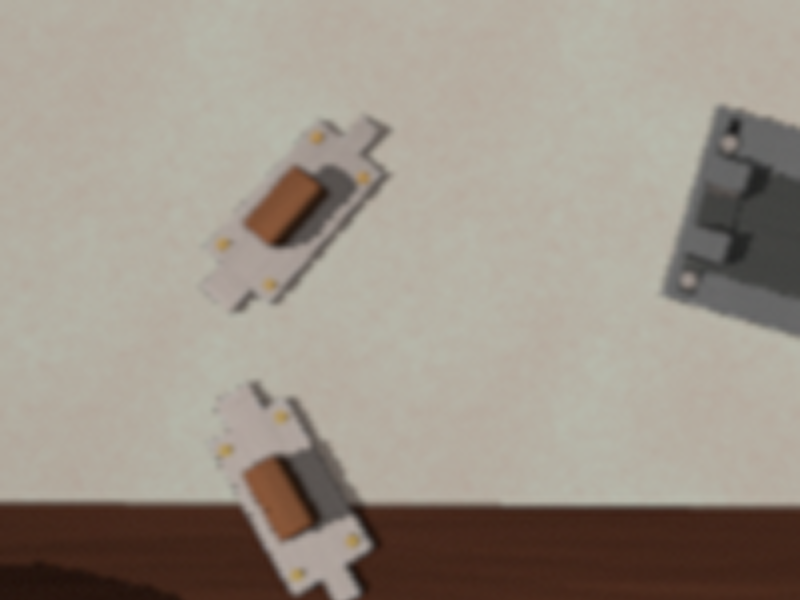

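View pics/topcropR.png

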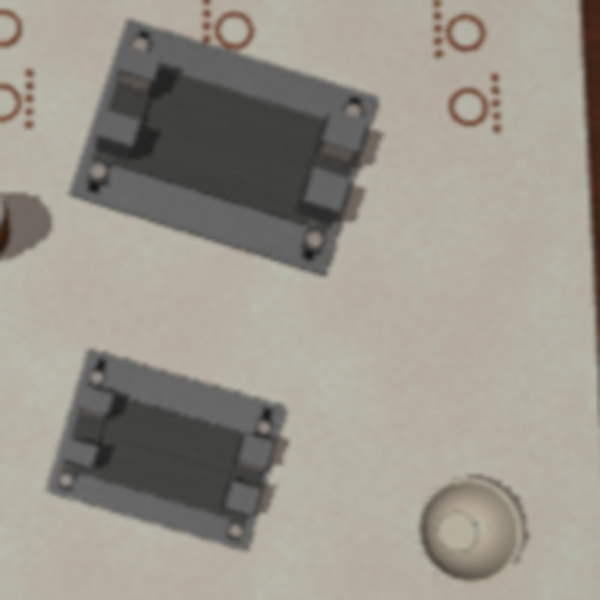

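Run:
```python
from bench import arm,capture
from h import *
d=capture("top")
f=lambda c,s,ox,oy:((c[0]+.5)/s-.5+ox,(c[1]+.5)/s-.5+oy)
for n,c in dict(wide=(222,289),narrow=(373,128),grip1=(287,207)).items(): print(n,topl(d,f(c,4,80,160),.052 if 'grip' in n else .012).round(4))
w=topl(d,f((222,289),4,80,160),.012);n=topl(d,f((373,128),4,80,160),.012); print(np.degrees(np.arctan2(*(w-n)[[1,0]])),np.linalg.norm(w-n))
# holder base corners z=.006
P=[topl(d,f(c,3,230,70),.006) for c in [(90,350),(286,408),(248,550),(47,490)]]
for p in P: print(p.round(4))
c=sum(P)/4; y=(P[0]+P[3]-P[1]-P[2])/2; x=(P[0]+P[1]-P[2]-P[3])/2
print(c.round(4),np.linalg.norm(x),np.linalg.norm(y),np.degrees(np.arctan2(y[1],y[0])),np.degrees(np.arctan2(x[1],x[0])))
s=arm.state(); print(R.from_rotvec(s["tool_rot"]).as_matrix().round(3))
print((R.from_rotvec(s["tool_rot"]).inv().as_matrix()@(capture("wrist")["position"]-s["eef_pos"])).round(4))
```

```text
wide [0.4852 0.2357 0.012 ]
narrow [0.5896 0.1427 0.012 ]
grip1 [0.5339 0.1883 0.052 ]
138.3313898870922 0.1398286720114897
[ 0.6061 -0.0819  0.006 ]
[ 0.5565 -0.2518  0.006 ]
[ 0.4344 -0.2172  0.006 ]
[ 0.4844 -0.0454  0.006 ]
[ 0.5204 -0.1491  0.006 ] 0.12696041904353503 0.17795376640589777 73.75664220674497 -16.26056920338143
[[ 0.272  0.962  0.   ]
 [ 0.962 -0.272  0.   ]
 [ 0.     0.    -1.   ]]
[ 0.0003 -0.0819 -0.1425]
```

Emit:
send_rows --moves '[{"grip":85,"translation":[29.7,-36.4,0],"rot":[0,0,-2.2]},{"grip":85,"translation":[29.7,-36.4,0],"rot":[0,0,-2.2]},{"grip":85,"translation":[29.7,-36.4,0],"rot":[0,0,-2.2]},{"grip":85,"translation":[29.7,-36.4,0],"rot":[0,0,-2.2]},{"grip":85,"translation":[29.7,-36.4,0],"rot":[0,0,-2.2]},{"grip":85,"translation":[29.7,-36.4,0],"rot":[0,0,-2.2]},{"grip":85,"translation":[29.7,-36.4,0],"rot":[0,0,-2.2]},{"grip":85,"translation":[29.7,-36.4,0],"rot":[0,0,-2.2]},{"grip":85,"translation":[29.7,-36.4,0],"rot":[0,0,-2.2]},{"grip":85,"translation":[29.7,-36.4,0],"rot":[0,0,-2.2]},{"grip":85,"translation":[29.7,-36.4,0],"rot":[0,0,-2]},{"grip":85,"translation":[29.7,-36.4,0],"rot":[0,0,-2]}]'

```text
clock: 3.0
eef_pos: [0.5344, 0.1871, 0.2317]
tool_rot: [-2.868, -1.281, -0.002]
force: [1.1, -0.3, -0.1]
gripper_width: 0.0848
```

Run:
```python
from bench import arm,capture,spot_in
from h import *
s=arm.state(); M=R.from_rotvec(s["tool_rot"]).as_matrix()
print(s["clock"],s["eef_pos"],np.degrees(np.arctan2(M[1,0],M[0,0])),M[2],s["qpos"],s["force"])
d=capture("wrist"); cv2.imwrite("pics/w1.png",d["color"]); print(d["position"],R.from_rotvec(d["attitude"]).as_matrix()[:,2])
for l in ["grip","wide_ear","narrow_ear"]: print(l,[(topl(d,r["position"],.045 if l=="grip" else .012).round(4),[round(v) for v in r["position"]],round(r["conf"],2)) for r in spot_in("wrist",l)])
```

```text
3.0 [0.53441821 0.18713285 0.23174383] 48.13203737407465 [ 1.08090705e-03  1.66267009e-04 -9.99999402e-01] [-0.70853252  0.14165938  0.36017713  1.67742646 -0.05162177  1.33076076
  0.50063019] [ 1.13928775 -0.25169181 -0.08483672]
[0.47333704 0.24187607 0.3741956 ] [ 0.23698133 -0.21110521 -0.94830082]
grip [(array([0.3674, 0.1966, 0.045 ]), [164, 61], 0.64), (array([0.524 , 0.2049, 0.045 ]), [263, 160], 0.63), (array([0.7238, 0.2629, 0.045 ]), [390, 239], 0.35)]
wide_ear [(array([0.5298, 0.1954, 0.012 ]), [260, 163], 0.85), (array([0.3557, 0.1915, 0.012 ]), [163, 60], 0.78)]
narrow_ear [(array([0.3558, 0.193 , 0.012 ]), [164, 60], 0.94), (array([0.525 , 0.2008, 0.012 ]), [261, 158], 0.9)]
```

View pics/w1.png

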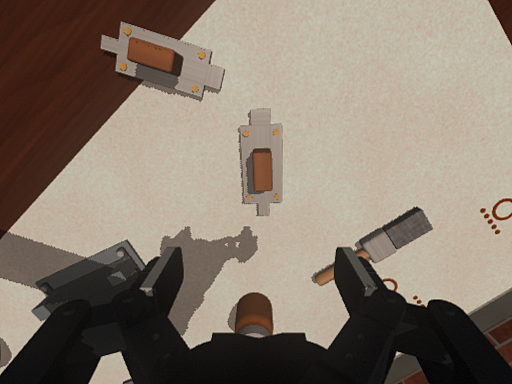

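Run:
```python
import cv2
i=cv2.imread("pics/w1.png")[95:225,200:330]
cv2.imwrite("pics/w1c.png",cv2.resize(i,None,fx=4.6,fy=4.6,interpolation=cv2.INTER_CUBIC))
```

```text
(no output)
```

View pics/w1c.png

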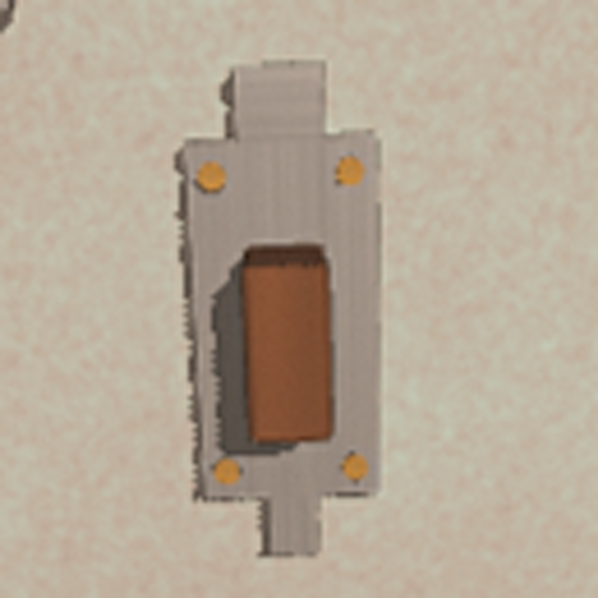

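```bash
cat > fit.py <<'E'
from h import *
from scipy.optimize import least_squares
def stampfit(d,obs,g,z0=0.0):
    # obs: list of (local xyz, px); solve x,y,yaw
    L=np.array([o[0] for o in obs]);U=np.array([o[1] for o in obs])
    def W(p):
        c,s=np.cos(p[2]),np.sin(p[2]); return np.c_[p[0]+c*L[:,0]-s*L[:,1],p[1]+s*L[:,0]+c*L[:,1],L[:,2]+z0]
    r=least_squares(lambda p:(proj(d,W(p))-U).ravel(),g,loss='soft_l1')
    return r.x,(proj(d,W(r.x))-U)
E
python3 - <<'E'
from bench import capture
from fit import *
d=capture("wrist")
T=.012
# local: image up=+y; image right? tool x
pts=[((-28,55,12),(188,141)),((28,55,12),(380,130)),((28,-55,12),(380,493)),((-28,-55,12),(198,498)),((-8,-75,12),(264,555)),((8,-75,12),(321,552)),((-13,75,12),(236,68)),((13,75,12),(327,62)),
((-12,-25,52),(251,441)),((12,-25,52),(331,440)),((12,25,52),(328,266)),((-12,25,52),(247,266))]
for sgn in (1,-1):
  obs=[((sgn*l[0]/1e3,l[1]/1e3,l[2]/1e3),((c[0]+.5)/4.6-.5+200,(c[1]+.5)/4.6-.5+95)) for l,c in pts]
  p,r=stampfit(d,obs,[.53,.188,np.radians(48)])
  print(sgn,p[:2].round(4),np.degrees(p[2]),np.abs(r).mean(),r.round(1).tolist())
E
```

```text
1 [0.5334 0.1952] 49.49783232779985 0.6148152136436718 [[-0.6, -0.7], [0.2, 0.6], [-0.0, 0.4], [0.8, 0.2], [0.6, 0.3], [-0.9, 0.7], [-0.2, -1.1], [0.2, -0.3], [-0.8, 0.9], [0.8, 0.7], [1.0, -1.0], [-1.2, -0.5]]
-1 [0.5378 0.2001] 45.04041654983637 12.725679102901665 [[50.1, -0.0], [-34.1, 0.1], [-37.2, -0.1], [41.0, 0.7], [12.0, 0.4], [-11.2, 0.5], [29.5, -0.7], [-10.4, -0.5], [21.8, 1.2], [-14.5, 0.4], [-11.8, -1.2], [25.7, -0.2]]
```

Emit:
send_rows --moves '[{"grip":85,"translation":[0,2,-30],"rot":[0,0,0.6]},{"grip":85,"translation":[0,2,-30],"rot":[0,0,0.6]},{"grip":85,"translation":[0,1,-30],"rot":[0,0,0]},{"grip":85,"translation":[0,0,-10],"rot":[0,0,0]},{"grip":85,"translation":[0,0,0],"rot":[0,0,0]}]'

```text
clock: 3.75
eef_pos: [0.5317, 0.1947, 0.13]
tool_rot: [-2.852, -1.316, 0.005]
force: [-0.0, 0.2, 0.7]
gripper_width: 0.0849
```

Run:
```python
from bench import arm,capture,spot_in
from h import *
import pickle
s=arm.state(); M=R.from_rotvec(s["tool_rot"]).as_matrix()
print(s["clock"],s["eef_pos"],np.degrees(np.arctan2(M[1,0],M[0,0])),M[2])
d=capture("wrist"); pickle.dump(d,open("w2.pkl","wb"));cv2.imwrite("pics/w2.png",d["color"][40:300,120:400].repeat(1,0)); 
i=d["color"][60:300,140:380]; cv2.imwrite("pics/w2.png",cv2.resize(i,None,fx=2.5,fy=2.5,interpolation=cv2.INTER_CUBIC))
```

```text
3.75 [0.5316719  0.19474348 0.13000496] 49.54947903836247 [-0.00273369 -0.00163871 -0.99999492]
```

View pics/w2.png

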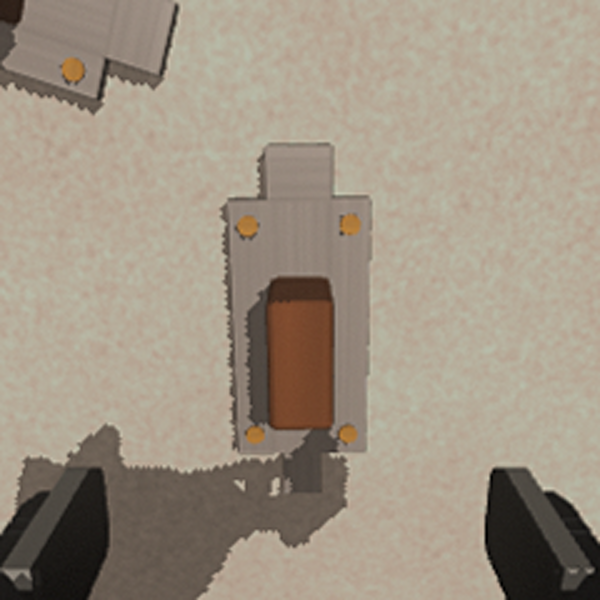

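Run:
```python
from fit import *
import pickle
d=pickle.load(open("w2.pkl","rb"))
pts=[((-28,55,12),(229,199)),((28,55,12),(371,196)),((28,-55,12),(367,451)),((-28,-55,12),(238,452)),((-8,-75,12),(284,493)),((8,-75,12),(322,491)),((-13,75,12),(266,145)),((13,75,12),(332,143)),
((-12,-25,52),(271,427)),((12,-25,52),(333,428)),((12,25,52),(333,298)),((-12,25,52),(268,300))]
obs=[((l[0]/1e3,l[1]/1e3,l[2]/1e3),((c[0]+.5)/2.5-.5+140,(c[1]+.5)/2.5-.5+60)) for l,c in pts]
p,r=stampfit(d,obs,[.53,.188,np.radians(48)])
print(p[:2].round(4),np.degrees(p[2]),np.abs(r).mean(),r.round(1).tolist())
t=np.array([.53167,.19474]); y=np.array([-np.sin(p[2]),np.cos(p[2])]);x=np.array([np.cos(p[2]),np.sin(p[2])])
print("tcp->stamp local x,y mm",((p[:2]-t)@x)*1e3,((p[:2]-t)@y)*1e3)
for z,inner in [(.13,[(105,500),(487,500)])]: pass
```

```text
[0.534  0.1951] 50.332295123495136 0.5797835272155728 [[-0.9, -0.6], [0.5, -0.2], [-0.2, 0.3], [0.2, 0.4], [0.4, -0.2], [-0.4, 0.5], [-0.7, -0.8], [0.6, -0.4], [-0.6, 1.7], [0.8, 1.0], [1.1, 0.1], [-0.9, -0.4]]
tcp->stamp local x,y mm 1.7797568050001504 -1.5769691516791013
```

Emit:
send_rows --moves '[{"grip":85,"translation":[2,0.4,-30],"rot":[0,0,0.4]},{"grip":85,"translation":[0,0,-30],"rot":[0,0,0]},{"grip":85,"translation":[0,0,-30],"rot":[0,0,0]},{"grip":85,"translation":[0,0,-18],"rot":[0,0,0]},{"grip":85,"translation":[0,0,0],"rot":[0,0,0]}]'

```text
clock: 4.3
eef_pos: [0.5346, 0.1942, 0.0226]
tool_rot: [-2.849, -1.324, 0.003]
force: [-0.6, 0.0, -0.5]
gripper_width: 0.0849
```

Run:
```python
from bench import arm,capture
from h import *
s=arm.state(); M=R.from_rotvec(s["tool_rot"]).as_matrix()
print(s["clock"],s["eef_pos"],np.degrees(np.arctan2(M[1,0],M[0,0])),M[2],s["force"])
d=capture("wrist"); cv2.imwrite("pics/w3.png",d["color"])
```

```text
4.3 [0.53458154 0.19424343 0.02257633] 49.83770724790582 [-0.00196555 -0.00101721 -0.99999755] [-0.62792818  0.03147273 -0.46899731]
```

View pics/w3.png

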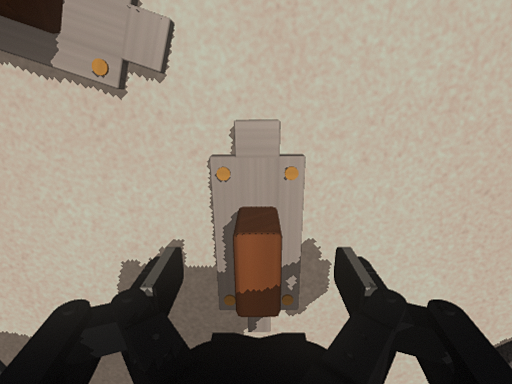

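Emit:
send_rows --moves '[{"grip":40,"translation":[0,0,0],"rot":[0,0,0]},{"grip":20,"translation":[0,0,0],"rot":[0,0,0]},{"grip":10,"translation":[0,0,0],"rot":[0,0,0]},{"grip":0,"translation":[0,0,0],"rot":[0,0,0]},{"grip":0,"translation":[0,0,0],"rot":[0,0,0]},{"grip":0,"translation":[0,0,0],"rot":[0,0,0]},{"grip":0,"translation":[0,0,0],"rot":[0,0,0]},{"grip":0,"translation":[0,0,0],"rot":[0,0,0]}]'

```text
clock: 5.15
eef_pos: [0.536, 0.1942, 0.0242]
tool_rot: [-2.849, -1.323, -0.002]
force: [-1.6, -0.5, 6.5]
gripper_width: 0.023
```

Emit:
send_rows --moves '[{"grip":0,"translation":[0,0,10],"rot":[0,0,0]},{"grip":0,"translation":[0,0,30],"rot":[0,0,0]},{"grip":0,"translation":[0,0,30],"rot":[0,0,0]},{"grip":0,"translation":[0,0,30],"rot":[0,0,0]},{"grip":0,"translation":[0,0,30],"rot":[0,0,0]},{"grip":0,"translation":[0,0,0],"rot":[0,0,0]}]'

```text
clock: 5.75
eef_pos: [0.5379, 0.1949, 0.1577]
tool_rot: [-2.849, -1.322, -0.012]
force: [0.3, 0.2, -1.8]
gripper_width: 0.0229
```

Run:
```python
from bench import arm,capture
from h import *
s=arm.state(); M=R.from_rotvec(s["tool_rot"]).as_matrix()
print(s["clock"],s["eef_pos"],np.degrees(np.arctan2(M[1,0],M[0,0])),M[2],s["force"],s["ft_torque"])
d=capture("wrist"); cv2.imwrite("pics/w4.png",d["color"])
```

```text
5.75 [0.53793644 0.19490932 0.15774253] 49.79059356739478 [ 0.00724783  0.00301895 -0.99996918] [ 0.26876972  0.20164736 -1.80720171] [ 0.02253461 -0.07347953  0.01469095]
```

View pics/w4.png

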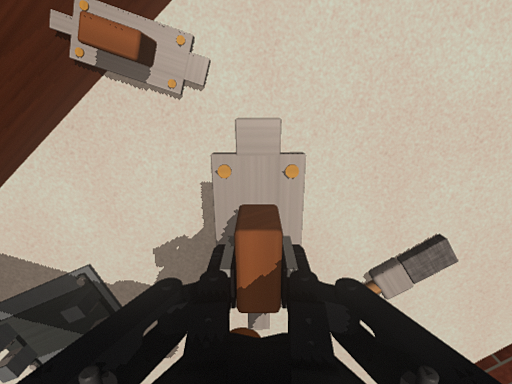

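Emit:
send_rows --moves '[{"grip":0,"translation":[8.9,-31.7,2],"rot":[0,0,-5.5]},{"grip":0,"translation":[8.9,-31.7,2],"rot":[0,0,-5.5]},{"grip":0,"translation":[8.9,-31.7,2],"rot":[0,0,-5.5]},{"grip":0,"translation":[8.9,-31.7,2],"rot":[0,0,-5.5]},{"grip":0,"translation":[8.9,-31.7,2],"rot":[0,0,-5.5]},{"grip":0,"translation":[8.9,-31.7,2],"rot":[0,0,-5.5]},{"grip":0,"translation":[8.9,-31.7,2],"rot":[0,0,-5.5]},{"grip":0,"translation":[8.9,-31.7,0],"rot":[0,0,-5.5]},{"grip":0,"translation":[8.9,-31.7,0],"rot":[0,0,-5.5]},{"grip":0,"translation":[8.9,-31.7,0],"rot":[0,0,-5.5]},{"grip":0,"translation":[8.9,-31.7,0],"rot":[0,0,-5.5]},{"grip":0,"translation":[8.9,-31.7,0],"rot":[0,0,-5.5]}]'

```text
clock: 7.0
eef_pos: [0.6411, -0.1871, 0.1646]
tool_rot: [-3.109, 0.449, 0.007]
force: [0.6, 0.1, -3.6]
gripper_width: 0.0232
```

Emit:
send_rows --moves '[{"grip":0,"translation":[0,0,0],"rot":[0,0,0]},{"grip":0,"translation":[0,0,0],"rot":[0,0,0]}]'

```text
clock: 7.2
eef_pos: [0.6406, -0.1872, 0.1648]
tool_rot: [3.109, -0.446, -0.007]
force: [-0.3, 1.7, -3.5]
gripper_width: 0.023
```

Run:
```python
from bench import arm,capture
from h import *
import pickle
s=arm.state(); M=R.from_rotvec(s["tool_rot"]).as_matrix()
print(s["clock"],s["eef_pos"],np.degrees(np.arctan2(M[1,0],M[0,0])),M[2],s["force"],s["ft_torque"])
d=capture("wrist"); cv2.imwrite("pics/w5.png",d["color"]); pickle.dump((d,s),open("w5.pkl","wb"))
```

```text
7.2 [ 0.64063628 -0.18718371  0.16476184] -16.312762035553405 [-0.00414521  0.00102361 -0.99999088] [-0.2847463   1.67722509 -3.48392019] [ 0.0051167  -0.03014458  0.00042605]
```

View pics/w5.png

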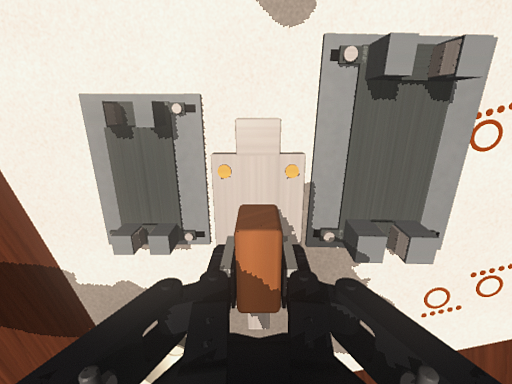

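Run:
```python
import cv2
i=cv2.imread("pics/w5.png")
cv2.imwrite("pics/w5a.png",cv2.resize(i[85:265,70:310],None,fx=3.3,fy=3.3,interpolation=cv2.INTER_CUBIC))
```

```text
(no output)
```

View pics/w5a.png

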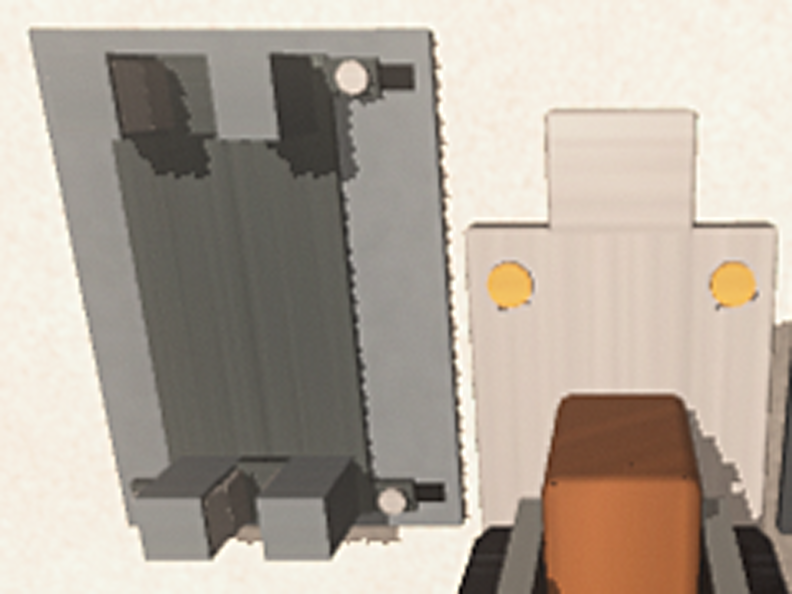

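```bash
python3 - <<'E'
from fit import *
import pickle
d,s=pickle.load(open("w5.pkl","rb"))
S=3.3
u=lambda c:((c[0]+.5)/S-.5+70,(c[1]+.5)/S-.5+85)
pts=[((-65,90,6),(30,29)),((65,90,6),(431,30)),((65,-90,6),(463,523)),((-65,-90,6),(128,523))]
obs=[(tuple(np.array(l)/1e3),u(c)) for l,c in pts]
p,r=stampfit(d,obs,[.52,-.149,np.radians(-16)])
print(p[:2].round(4),np.degrees(p[2]),r.round(1).tolist())
i=cv2.imread("pics/w5.png")[85:265,70:310]
for k,dl in enumerate([-6,0,6]):
    im=cv2.resize(i,None,fx=S,fy=S,interpolation=cv2.INTER_CUBIC)
    c,sn=np.cos(p[2]),np.sin(p[2])
    def pj(L):
        L=np.array(L)/1e3; W=np.c_[p[0]+c*L[:,0]-sn*L[:,1],p[1]+sn*L[:,0]+c*L[:,1],L[:,2]]
        return ((proj(d,W)-[70,85]+.5)*S-.5).round().astype(int)
    for y0,y1,g in ((58,82,14.3),(-82,-58,9.3)):
        for a,b in ((-32,-g),(g,32)):
            cv2.polylines(im,[pj([(a+dl,y0,44),(b+dl,y0,44),(b+dl,y1,44),(a+dl,y1,44)])],True,(0,0,255),1)
            cv2.polylines(im,[pj([(a+dl,y0,6),(b+dl,y0,6),(b+dl,y1,6),(a+dl,y1,6)])],True,(0,255,0),1)
    cv2.imwrite(f"pics/ov{k}.png",im)
E
python3 -c "
import cv2,numpy as np
a=[cv2.imread(f'pics/ov{k}.png')[:, :480] for k in (0,1,2)]
cv2.imwrite('pics/ov.png',cv2.resize(np.hstack(a[:2]),(800,495)))
cv2.imwrite('pics/ovb.png',a[2])"
```

```text
[ 0.5204 -0.1462] -16.41834977668717 [[-0.6, -0.5], [0.5, -0.6], [0.2, 1.4], [-0.1, 1.0]]
```

View pics/ov.png

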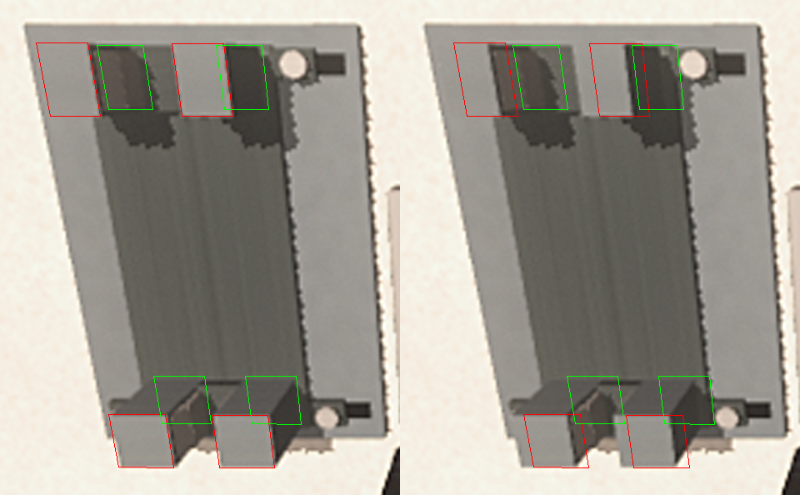

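Run:
```python
from fit import *
import pickle
d,s=pickle.load(open("w5.pkl","rb"))
p=[.5204,-.1462,np.radians(-16.42)]
S=9
rows=[]
for dl in (-7,-6,-5):
    c,sn=np.cos(p[2]),np.sin(p[2]); out=[]
    for (r0,r1,c0,c1),(y0,y1,g) in (((95,135,75,140+20),(58,82,14.3)),((215,260,95,180),(-82,-58,9.3))):
        im=cv2.resize(cv2.imread("pics/w5.png")[r0:r1,c0:c1],None,fx=S,fy=S,interpolation=cv2.INTER_CUBIC)
        im=cv2.convertScaleAbs(im,alpha=1.4)
        for a,b in ((-32,-g),(g,32)):
            L=np.array([(a+dl,y0,44),(b+dl,y0,44),(b+dl,y1,44),(a+dl,y1,44)])/1e3
            W=np.c_[p[0]+c*L[:,0]-sn*L[:,1],p[1]+sn*L[:,0]+c*L[:,1],L[:,2]]
            q=((proj(d,W)-[c0,r0]+.5)*S-.5).round().astype(int)
            cv2.polylines(im,[q],True,(0,0,255),1)
        out.append(im)
    h=max(o.shape[0] for o in out)
    rows.append(np.hstack([cv2.copyMakeBorder(o,0,h-o.shape[0],0,10,cv2.BORDER_CONSTANT) for o in out]))
im=np.vstack(rows); print(im.shape)
f=min(800/im.shape[1],600/im.shape[0]); cv2.imwrite("pics/ov3.png",cv2.resize(im,None,fx=f,fy=f))
```

```text
(1215, 1550, 3)
```

View pics/ov3.png

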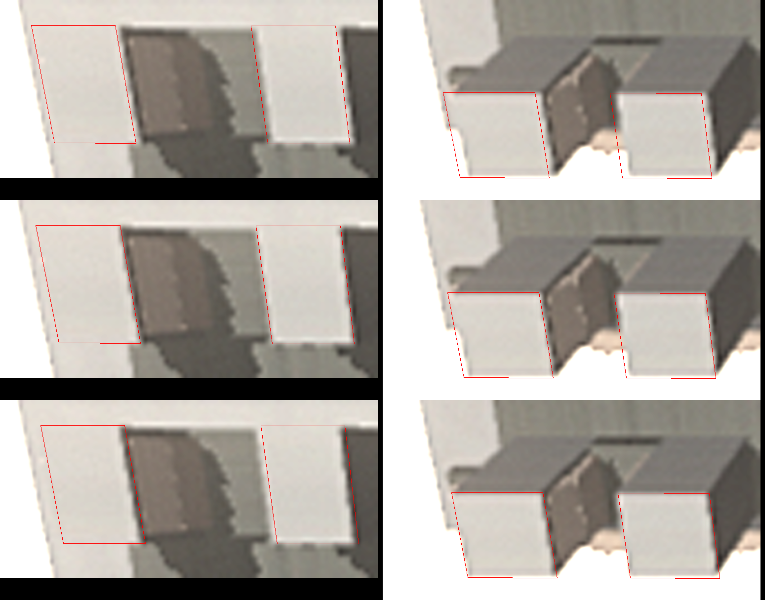

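Run:
```python
from fit import *
import pickle
d,s=pickle.load(open("w5.pkl","rb"))
S=3.3
u=lambda c:((c[0]+.5)/S-.5+70,(c[1]+.5)/S-.5+85)
pts=[((-28,55,12),(468,227)),((28,55,12),(776,226)),((-13,75,12),(547,110)),((13,75,12),(695,110)),((-13,55,12),(551,227)),((13,55,12),(693,226)),((12,25,52),(692,478)),((-12,25,52),(548,477)),((12,25,12),(683,398)),((-12,25,12),(566,398))]
L=np.array([q[0] for q in pts])/1e3; U=np.array([u(q[1]) for q in pts])
t=s["eef_pos"]
def f(p,full=False):
    Rm=R.from_euler("zx",[p[3],p[4]]).as_matrix()
    W=L@Rm.T+p[:3]
    return (proj(d,W)-U).ravel()
for tilt in (0,1):
    g=[t[0],t[1],t[2]-.021,np.radians(-16.3)]
    r=least_squares(lambda q:f(np.r_[q,0] if not tilt else q),g+([0] if tilt else []),loss="soft_l1")
    x=r.x; e=np.array([[np.cos(x[3]),np.sin(x[3])],[-np.sin(x[3]),np.cos(x[3])]])
    print(x[:3].round(4),np.degrees(x[3:]),"stamp rel tcp local mm",e@(x[:2]-t[:2])*1e3,(x[2]-t[2])*1e3,r.fun.reshape(-1,2).round(1).tolist() )
    c=np.array([.5149,-.1446]); print("move world mm",(c-x[:2])*1e3)
```

```text
[ 0.6407 -0.1865  0.1376] [-16.00814787] stamp rel tcp local mm [-0.09504083  0.63449814] -27.1213407500058 [[-0.5, 0.4], [0.6, 0.3], [-0.3, 0.7], [0.5, 0.5], [-0.4, 0.3], [0.4, 0.4], [3.4, -0.5], [-2.3, -0.0], [0.8, -4.0], [-1.9, -3.9]]
move world mm [-125.81990661   41.94760319]
[ 0.6407 -0.1865  0.1373] [-16.01736058   0.22223935] stamp rel tcp local mm [-0.11667874  0.6675273 ] -27.505853428607672 [[-0.5, 0.4], [0.5, 0.3], [-0.3, 0.7], [0.5, 0.5], [-0.4, 0.3], [0.4, 0.4], [3.4, -0.4], [-2.2, 0.0], [0.8, -4.2], [-1.9, -4.0]]
move world mm [-125.80832469   41.90989923]
```

Emit:
send_rows --moves '[{"grip":0,"translation":[-25,8.4,0],"rot":[0,0,-0.4]},{"grip":0,"translation":[-25,8.4,0],"rot":[0,0,0]},{"grip":0,"translation":[-25,8.4,0],"rot":[0,0,0]},{"grip":0,"translation":[-25,8.4,-10],"rot":[0,0,0]},{"grip":0,"translation":[-20,6.3,-20],"rot":[0,0,0]},{"grip":0,"translation":[-5.8,2,-30],"rot":[0,0,0]},{"grip":0,"translation":[0,0,-10],"rot":[0,0,0]},{"grip":0,"translation":[0,0,0],"rot":[0,0,0]}]'

```text
clock: 8.05
eef_pos: [0.5154, -0.1428, 0.0959]
tool_rot: [-3.109, 0.45, 0.005]
force: [0.1, 0.5, -2.9]
gripper_width: 0.023
```

Run:
```python
from bench import arm,capture
from h import *
import pickle
s=arm.state(); M=R.from_rotvec(s["tool_rot"]).as_matrix()
print(s["clock"],s["eef_pos"],np.degrees(np.arctan2(M[1,0],M[0,0])),M[2],s["force"],s["ft_torque"])
d=capture("wrist"); cv2.imwrite("pics/w6.png",d["color"]); pickle.dump((d,s),open("w6.pkl","wb"))
cv2.imwrite("pics/w6a.png",cv2.resize(d["color"][40:260,150:370],None,fx=2.7,fy=2.7,interpolation=cv2.INTER_CUBIC))
```

```text
8.05 [ 0.5153813  -0.14284487  0.09586053] -16.47413664937688 [-3.21195303e-03  2.77333325e-04 -9.99994803e-01] [ 0.14551603  0.46321322 -2.85818011] [ 0.02995861 -0.02259632 -0.00913126]
```

View pics/w6a.png

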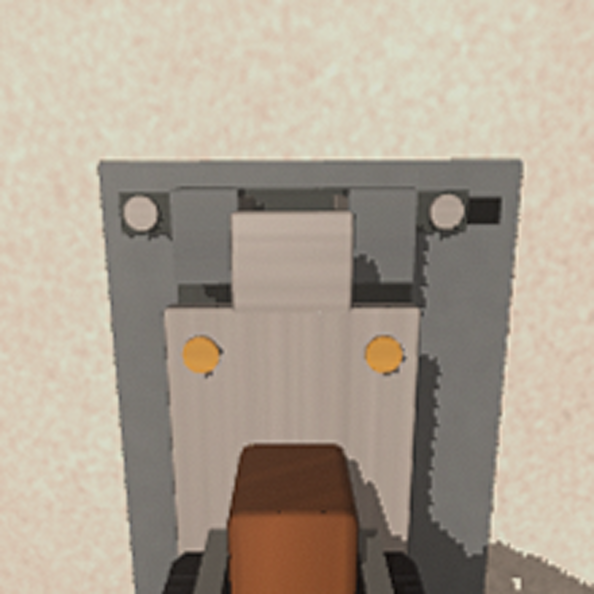

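Run:
```python
from fit import *
import pickle
d,s=pickle.load(open("w6.pkl","rb"))
S=2.7
u=lambda c:((c[0]+.5)/S-.5+150,(c[1]+.5)/S-.5+40)
a=np.radians(-16.42); e=np.array([[np.cos(a),np.sin(a)],[-np.sin(a),np.cos(a)]]); c0=np.array([.5149,-.1446])
loc=lambda c,z:(e@(topl(d,u(c),z)[:2]-c0)*1e3).round(1)
zt=s["eef_pos"][2]-.024+.012
print("tcp",e@(s["eef_pos"][:2]-c0)*1e3)
for n,c,z in [("post y58 L",(205,284),.044),("post y58 R",(385,284),.044),("post y82 L",(205,188),.044),("post y82R",(385,188),.044),("inner L",(239,215),.044),("inner R",(350,215),.044),("outL",(173,240),.044),("outR",(415,240),.044),("ear tipL",(233,212),zt),("ear tipR",(351,212),zt),("ear bL",(233,308),zt),("ear bR",(352,308),zt),("plateL",(166,308),zt),("plateR",(419,308),zt)]: print(n,loc(c,z))
```

```text
tcp [-0.03446269  1.81959474]
post y58 L [-24.1  57.6]
post y58 R [24.2 57.6]
post y82 L [-23.1  82.1]
post y82R [23.2 82.1]
inner L [-14.5  75.4]
inner R [14.4 75.4]
outL [-32.   69.1]
outR [31.6 69.1]
ear tipL [-12.7  77.7]
ear tipR [11.7 77.7]
ear bL [-13.2  57.9]
ear bR [12.4 57.9]
plateL [-27.7  57.9]
plateR [26.8 57.9]
```

Emit:
send_rows --moves '[{"grip":0,"translation":[-0.4,-2.8,0],"rot":[0,0,0]},{"grip":0,"translation":[0,0,-10],"rot":[0,0,0]},{"grip":0,"translation":[0,0,-10],"rot":[0,0,0]},{"grip":0,"translation":[0,0,-7],"rot":[0,0,0]},{"grip":0,"translation":[0,0,0],"rot":[0,0,0]}]'

```text
clock: 8.6
eef_pos: [0.5149, -0.1471, 0.0688]
tool_rot: [3.108, -0.454, -0.005]
force: [-0.5, 0.5, -2.5]
gripper_width: 0.0232
```

```bash
cat > chk.py <<'E'
import sys,pickle
from bench import arm,capture
from h import *
s=arm.state(); M=R.from_rotvec(s["tool_rot"]).as_matrix()
print(s["clock"],s["eef_pos"],np.degrees(np.arctan2(M[1,0],M[0,0])),M[2].round(4),s["force"].round(2),s["ft_torque"].round(3))
a=np.radians(-16.42); e=np.array([[np.cos(a),np.sin(a)],[-np.sin(a),np.cos(a)]]); c0=np.array([.5149,-.1446])
print("tcp local",(e@(s["eef_pos"][:2]-c0)*1e3).round(2))
n=sys.argv[1]
d=capture("wrist"); pickle.dump((d,s),open(n+".pkl","wb"))
cv2.imwrite(f"pics/{n}.png",cv2.resize(d["color"][40:260,150:370],None,fx=2.7,fy=2.7,interpolation=cv2.INTER_CUBIC))
E
python3 chk.py w7
```

```text
8.6 [ 0.51486903 -0.14707995  0.06877506] -16.610913283783614 [-2.8e-03  9.0e-04 -1.0e+00] [-0.48  0.47 -2.52] [-0.021 -0.006 -0.04 ]
tcp local [ 0.67 -2.39]
```

View pics/w7.png

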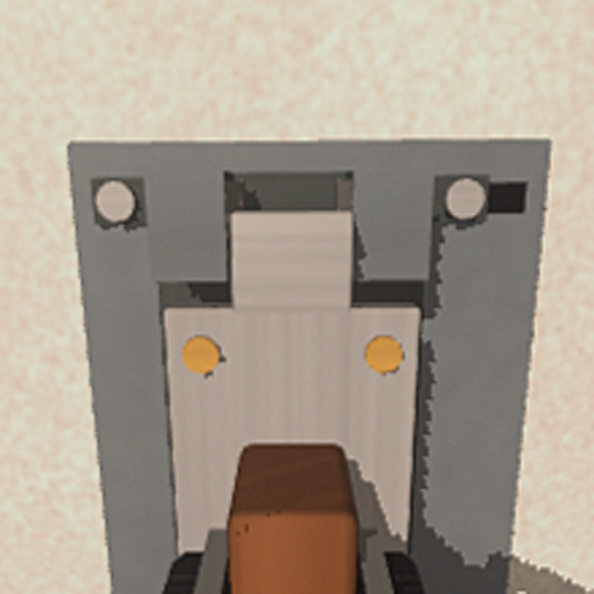

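Emit:
send_rows --moves '[{"grip":0,"translation":[-0.1,1.5,0],"rot":[0,0,0]},{"grip":0,"translation":[0,0,-2],"rot":[0,0,0]},{"grip":0,"translation":[0,0,-2],"rot":[0,0,0]},{"grip":0,"translation":[0,0,0],"rot":[0,0,0]}]'

```text
clock: 9.05
eef_pos: [0.5158, -0.1456, 0.0662]
tool_rot: [-3.109, 0.453, 0.0]
force: [0.6, -0.6, -3.7]
gripper_width: 0.0232
```

```bash
python3 chk.py w8
```

```text
9.05 [ 0.5158129  -0.14564993  0.06619597] -16.59660304341394 [-2.e-04  0.e+00 -1.e+00] [ 0.61 -0.57 -3.75] [0.001 0.02  0.01 ]
tcp local [ 1.17 -0.75]
```

View pics/w8.png

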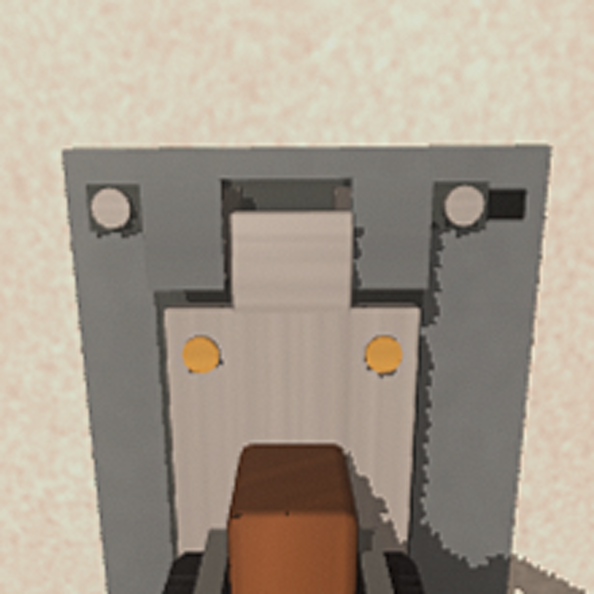

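Emit:
send_rows --moves '[{"grip":0,"translation":[-1.1,0.2,0],"rot":[0,0,0.2]},{"grip":0,"translation":[0,0,0],"rot":[0,0,0]},{"grip":0,"translation":[0,0,0],"rot":[0,0,0]}]'

```text
clock: 9.4
eef_pos: [0.5148, -0.1455, 0.0664]
tool_rot: [-3.109, 0.448, -0.0]
force: [0.5, 0.3, -2.2]
gripper_width: 0.0229
```

```bash
python3 chk.py w9
```

```text
9.4 [ 0.51484058 -0.14552639  0.06641127] -16.399532830089584 [ 2.e-04 -1.e-04 -1.e+00] [ 0.48  0.25 -2.22] [-0.031 -0.014 -0.03 ]
tcp local [ 0.2  -0.91]
```

View pics/w9.png

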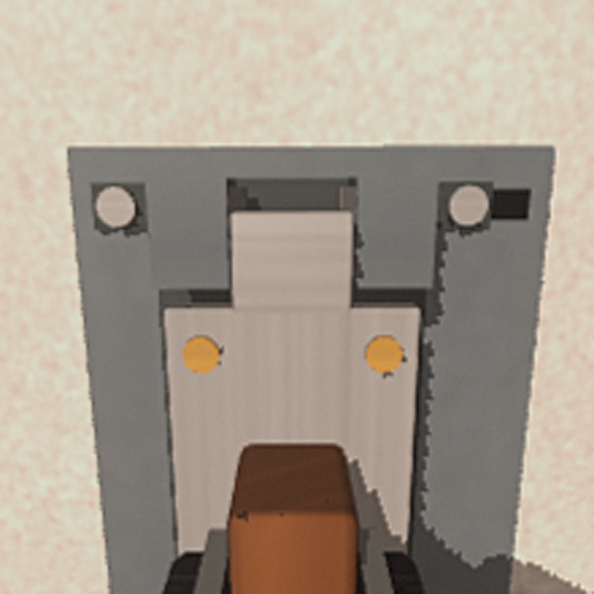

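Emit:
send_rows --moves '[{"grip":0,"translation":[0,0,-1.5],"rot":[0,0,0]},{"grip":0,"translation":[0,0,-1.5],"rot":[0,0,0]},{"grip":0,"translation":[0,0,-1],"rot":[0,0,0]},{"grip":0,"translation":[0,0,0],"rot":[0,0,0]}]'

```text
clock: 9.85
eef_pos: [0.5147, -0.1455, 0.0621]
tool_rot: [3.109, -0.448, -0.001]
force: [-0.7, -0.3, -2.6]
gripper_width: 0.0228
```

```bash
python3 chk.py w10
```

```text
9.85 [ 0.51467026 -0.1454959   0.06209849] -16.39936462317627 [-3.e-04  2.e-04 -1.e+00] [-0.68 -0.3  -2.63] [-0.001  0.029  0.006]
tcp local [ 0.03 -0.92]
```

Emit:
send_rows --moves '[{"grip":0,"translation":[0,0,-1],"rot":[0,0,0]},{"grip":0,"translation":[0,0,-1],"rot":[0,0,0]},{"grip":0,"translation":[0,0,0],"rot":[0,0,0]}]'

```text
clock: 10.2
eef_pos: [0.5147, -0.1455, 0.0602]
tool_rot: [3.109, -0.448, -0.0]
force: [1.0, -0.6, -2.9]
gripper_width: 0.0235
```

```bash
python3 chk.py w11
```

```text
10.2 [ 0.51471426 -0.14553941  0.06019586] -16.401587910982766 [-2.e-04  1.e-04 -1.e+00] [ 0.96 -0.58 -2.85] [0.03  0.012 0.044]
tcp local [ 0.09 -0.95]
```

View pics/w11.png

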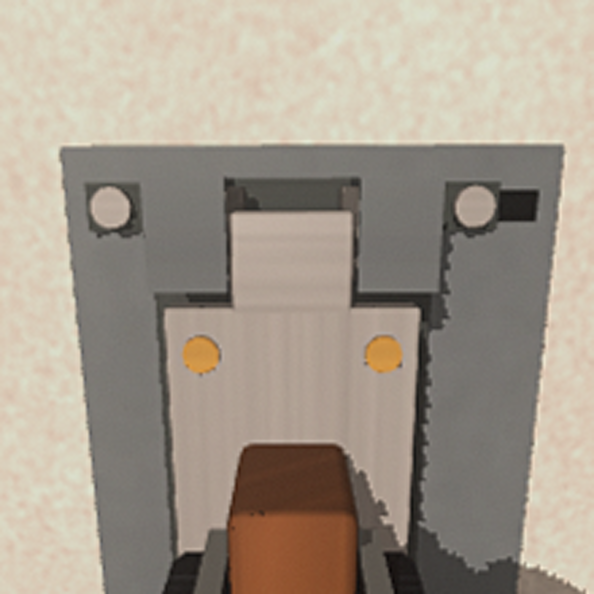

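Emit:
send_rows --moves '[{"grip":0,"translation":[0,0,-1],"rot":[0,0,0]},{"grip":0,"translation":[0,0,-1],"rot":[0,0,0]},{"grip":0,"translation":[0,0,0],"rot":[0,0,0]}]'

```text
clock: 10.55
eef_pos: [0.5147, -0.1455, 0.0582]
tool_rot: [3.109, -0.448, -0.0]
force: [0.5, 0.1, -3.1]
gripper_width: 0.0229
```

Emit:
send_rows --moves '[{"grip":0,"translation":[0,0,-1],"rot":[0,0,0]},{"grip":0,"translation":[0,0,-1],"rot":[0,0,0]}]'

```text
clock: 10.75
eef_pos: [0.5149, -0.1456, 0.0564]
tool_rot: [3.109, -0.448, 0.0]
force: [-0.2, -0.3, -1.5]
gripper_width: 0.0232
```

Emit:
send_rows --moves '[{"grip":0,"translation":[0,0,-1],"rot":[0,0,0]},{"grip":0,"translation":[0,0,-1],"rot":[0,0,0]}]'

```text
clock: 10.95
eef_pos: [0.515, -0.1457, 0.0549]
tool_rot: [-3.109, 0.448, -0.0]
force: [-2.7, 0.2, 5.4]
gripper_width: 0.0227
```

Emit:
send_rows --moves '[{"grip":0,"translation":[0,0,-1],"rot":[0,0,0]},{"grip":0,"translation":[0,0,-1],"rot":[0,0,0]}]'

```text
clock: 11.15
eef_pos: [0.5152, -0.1458, 0.0535]
tool_rot: [-3.109, 0.448, -0.001]
force: [-4.3, -1.3, 9.9]
gripper_width: 0.0228
```

```bash
python3 chk.py w12
```

```text
11.15 [ 0.51520397 -0.14577849  0.05353114] -16.41439233385359 [ 5.e-04 -9.e-04 -1.e+00] [-4.25 -1.32  9.92] [0.585 0.701 0.142]
tcp local [ 0.62 -1.04]
```

View pics/w12.png

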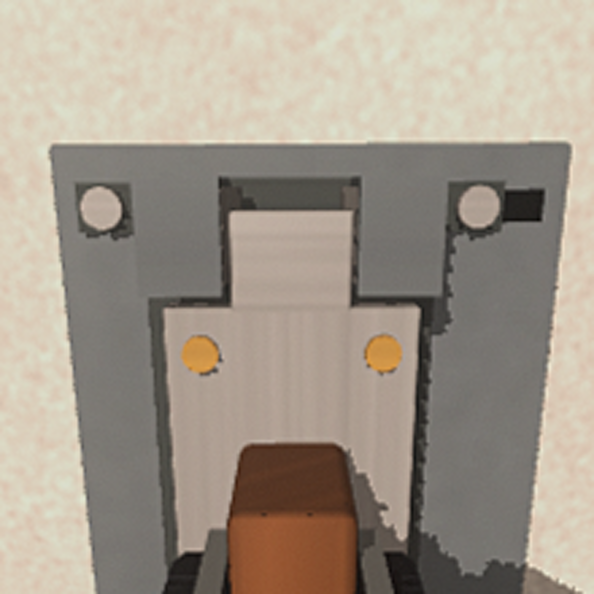

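Emit:
send_rows --moves '[{"grip":0,"translation":[-0.6,0.3,0],"rot":[0,0,0]},{"grip":0,"translation":[0,0,-1],"rot":[0,0,0]}]'

```text
clock: 11.4
eef_pos: [0.5153, -0.1458, 0.053]
tool_rot: [-3.109, 0.449, -0.004]
force: [-3.2, -0.7, 10.6]
gripper_width: 0.0232
```

Emit:
send_rows --moves '[{"grip":0,"translation":[0,0,-1],"rot":[0,0,0]},{"grip":0,"translation":[0,0,-1],"rot":[0,0,0]}]'

```text
clock: 11.6
eef_pos: [0.5156, -0.1458, 0.0514]
tool_rot: [-3.108, 0.449, -0.004]
force: [-4.2, -1.6, 11.8]
gripper_width: 0.0232
```

```bash
python3 chk.py w13
```

```text
11.6 [ 0.51556987 -0.14576861  0.0513596 ] -16.433850741619672 [ 0.0026 -0.0013 -1.    ] [-4.16 -1.58 11.83] [0.598 0.527 0.059]
tcp local [ 0.97 -0.93]
```

Emit:
send_rows --moves '[{"grip":0,"translation":[-1.0,0.3,0],"rot":[0,0,0]},{"grip":0,"translation":[0,0,0],"rot":[0,0,0]}]'

```text
clock: 11.85
eef_pos: [0.515, -0.1458, 0.0511]
tool_rot: [-3.109, 0.449, -0.006]
force: [-0.5, -0.9, 7.1]
gripper_width: 0.0232
```

Emit:
send_rows --moves '[{"grip":0,"translation":[0,0,-1],"rot":[0,0,0]},{"grip":0,"translation":[0,0,-1],"rot":[0,0,0]}]'

```text
clock: 12.05
eef_pos: [0.5151, -0.1464, 0.0495]
tool_rot: [3.109, -0.45, 0.007]
force: [-3.0, -2.6, 9.6]
gripper_width: 0.0229
```

```bash
python3 chk.py w14
```

```text
12.05 [ 0.51505772 -0.14642639  0.04949489] -16.458999994008874 [ 4.2e-03 -2.0e-04 -1.0e+00] [-3.02 -2.6   9.55] [0.005 0.389 0.055]
tcp local [ 0.67 -1.71]
```

View pics/w14.png

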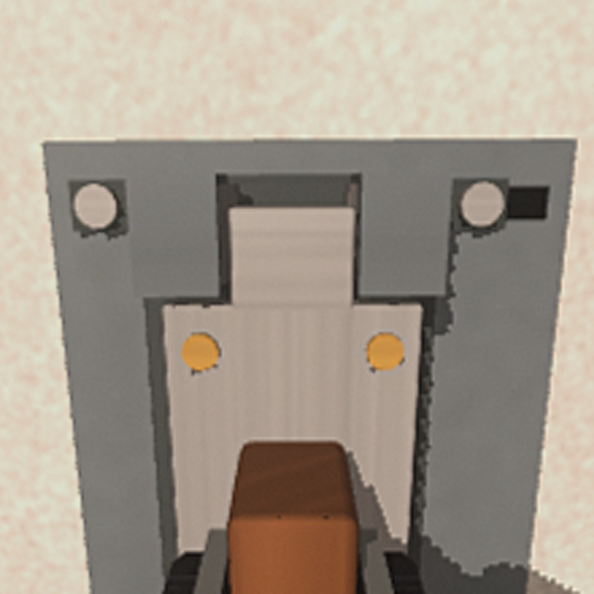

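Emit:
send_rows --moves '[{"grip":0,"translation":[-0.3,1.0,0],"rot":[0,0,0]},{"grip":0,"translation":[0,0,-1],"rot":[0,0,0]}]'

```text
clock: 12.3
eef_pos: [0.515, -0.1464, 0.0488]
tool_rot: [3.108, -0.451, 0.008]
force: [-2.5, -4.2, 11.5]
gripper_width: 0.023
```

Emit:
send_rows --moves '[{"grip":0,"translation":[0,0,-1],"rot":[0,0,0]},{"grip":0,"translation":[0,0,-1],"rot":[0,0,0]}]'

```text
clock: 12.5
eef_pos: [0.5142, -0.1459, 0.0454]
tool_rot: [3.107, -0.449, 0.006]
force: [0.1, -4.1, 5.4]
gripper_width: 0.0231
```

Emit:
send_rows --moves '[{"grip":0,"translation":[0,0,-1],"rot":[0,0,0]},{"grip":0,"translation":[0,0,-1],"rot":[0,0,0]}]'

```text
clock: 12.7
eef_pos: [0.5145, -0.1455, 0.0436]
tool_rot: [3.108, -0.45, 0.006]
force: [-0.3, -3.6, 6.9]
gripper_width: 0.0235
```

```bash
python3 chk.py w15
```

```text
12.7 [ 0.51454562 -0.14546118  0.04364934] -16.461010108363386 [ 4.e-03  5.e-04 -1.e+00] [-0.31 -3.56  6.87] [-0.365 -0.079  0.063]
tcp local [-0.1  -0.93]
```

View pics/w15.png

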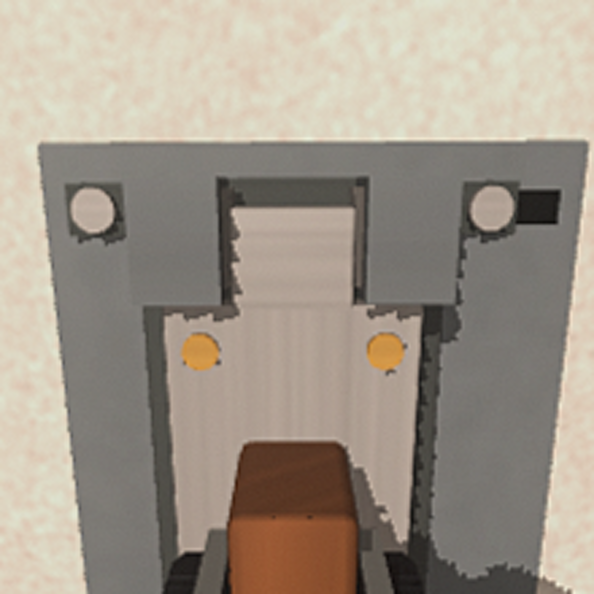

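Emit:
send_rows --moves '[{"grip":0,"translation":[0,0,-1],"rot":[0,0,0]},{"grip":0,"translation":[0,0,-1],"rot":[0,0,0]}]'

```text
clock: 12.95
eef_pos: [0.5147, -0.1451, 0.0417]
tool_rot: [3.109, -0.449, 0.006]
force: [-0.5, -2.6, 7.2]
gripper_width: 0.0229
```

Emit:
send_rows --moves '[{"grip":0,"translation":[0,0,-1],"rot":[0,0,0]},{"grip":0,"translation":[0,0,-1],"rot":[0,0,0]}]'

```text
clock: 13.15
eef_pos: [0.5148, -0.1447, 0.0397]
tool_rot: [3.109, -0.449, 0.006]
force: [0.4, -2.9, 7.9]
gripper_width: 0.023
```

Emit:
send_rows --moves '[{"grip":0,"translation":[0,0,-1],"rot":[0,0,0]},{"grip":0,"translation":[0,0,-0.5],"rot":[0,0,0]}]'

```text
clock: 13.35
eef_pos: [0.5149, -0.1445, 0.0383]
tool_rot: [-3.109, 0.449, -0.006]
force: [-0.3, -0.6, 10.5]
gripper_width: 0.0228
```

```bash
python3 chk.py w16
```

```text
13.35 [ 0.51489744 -0.14447032  0.03832451] -16.429968102241414 [ 3.9e-03 -7.0e-04 -1.0e+00] [-0.31 -0.65 10.49] [0.005 0.128 0.05 ]
tcp local [-0.04  0.12]
```

View pics/w16.png

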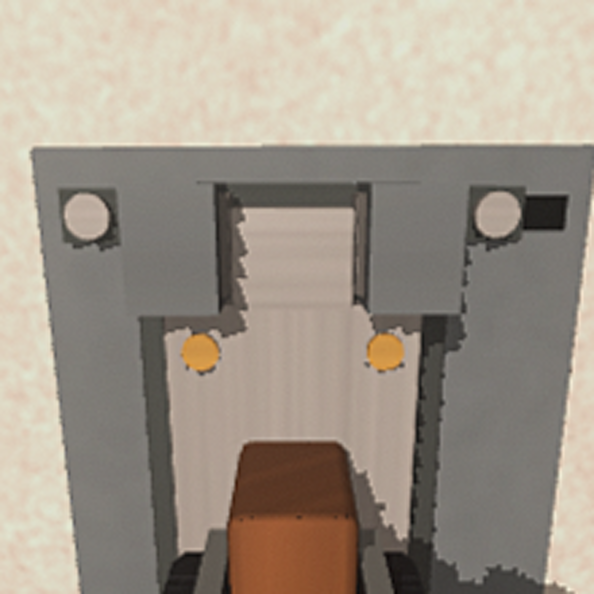

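Emit:
send_rows --moves '[{"grip":0,"translation":[0,0,-1],"rot":[0,0,0]},{"grip":0,"translation":[0,0,-1],"rot":[0,0,0]}]'

```text
clock: 13.6
eef_pos: [0.5152, -0.1441, 0.0374]
tool_rot: [-3.108, 0.448, -0.006]
force: [-3.7, 1.7, 22.9]
gripper_width: 0.023
```

Emit:
send_rows --moves '[{"grip":0,"translation":[0,0,-0.8],"rot":[0,0,0]},{"grip":0,"translation":[0,0,0],"rot":[0,0,0]}]'

```text
clock: 13.8
eef_pos: [0.5154, -0.1439, 0.037]
tool_rot: [-3.108, 0.447, -0.006]
force: [-3.5, 1.8, 20.5]
gripper_width: 0.0231
```

Emit:
send_rows --moves '[{"grip":0,"translation":[0,0,1.2],"rot":[0,0,0]},{"grip":30,"translation":[0,0,0],"rot":[0,0,0]},{"grip":45,"translation":[0,0,0],"rot":[0,0,0]},{"grip":45,"translation":[0,0,0],"rot":[0,0,0]},{"grip":45,"translation":[0,0,0],"rot":[0,0,0]}]'

```text
clock: 14.3
eef_pos: [0.5125, -0.1437, 0.0348]
tool_rot: [3.109, -0.448, -0.001]
force: [-0.6, 0.7, -0.7]
gripper_width: 0.045
```

Emit:
send_rows --moves '[{"grip":45,"translation":[0,0,20],"rot":[0,0,0]},{"grip":45,"translation":[0,0,30],"rot":[0,0,0]},{"grip":45,"translation":[0,0,30],"rot":[0,0,0]},{"grip":45,"translation":[0,0,10],"rot":[0,0,0]},{"grip":45,"translation":[0,0,0],"rot":[0,0,0]}]'

```text
clock: 14.8
eef_pos: [0.514, -0.144, 0.1264]
tool_rot: [-3.109, 0.448, -0.005]
force: [0.2, -0.3, 0.4]
gripper_width: 0.0449
```

```bash
python3 chk.py w17
python3 - <<'E'
import pickle,cv2
d,s=pickle.load(open("w17.pkl","rb")); cv2.imwrite("pics/w17f.png",cv2.resize(d["color"],(800,600),interpolation=cv2.INTER_CUBIC))
E
```

```text
14.8 [ 0.51396914 -0.14404686  0.12638542] -16.39425100875401 [ 0.0029 -0.0011 -1.    ] [ 0.21 -0.31  0.39] [ 0.019 -0.043  0.021]
tcp local [-1.05  0.27]
```

View pics/w17f.png

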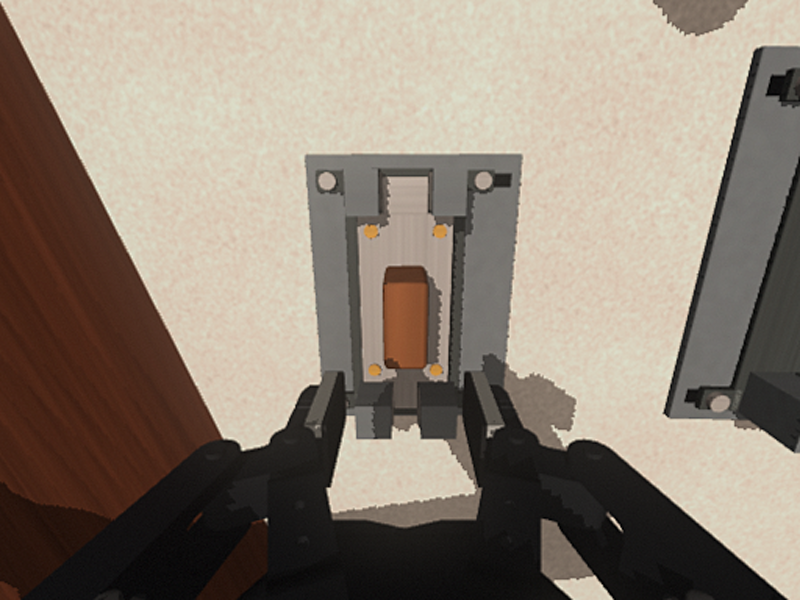

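Emit:
send_rows --moves '[{"grip":0,"translation":[6.8,21.4,0],"rot":[0,0,0]},{"grip":0,"translation":[6.8,21.4,0],"rot":[0,0,0]},{"grip":0,"translation":[0,0,0],"rot":[0,0,0]},{"grip":0,"translation":[0,0,-10],"rot":[0,0,0]},{"grip":0,"translation":[0,0,-25],"rot":[0,0,0]},{"grip":0,"translation":[0,0,-15],"rot":[0,0,0]},{"grip":0,"translation":[0,0,0],"rot":[0,0,0]}]'

```text
clock: 15.55
eef_pos: [0.5236, -0.1019, 0.0721]
tool_rot: [3.107, -0.45, -0.01]
force: [-0.1, -0.5, 0.4]
gripper_width: 0.0002
```

```bash
python3 chk.py w18
python3 - <<'E'
import pickle,cv2
d,s=pickle.load(open("w18.pkl","rb")); cv2.imwrite("pics/w18f.png",cv2.resize(d["color"],(800,600),interpolation=cv2.INTER_CUBIC))
from bench import capture
cv2.imwrite("pics/s18.png",cv2.resize(capture("scene")["color"][160:260,150:270],(720,600),interpolation=cv2.INTER_CUBIC))
E
```

```text
15.55 [ 0.52357258 -0.1019286   0.07206561] -16.49669453570463 [-0.0058  0.0025 -1.    ] [-0.14 -0.48  0.35] [0.014 0.003 0.038]
tcp local [-3.74 43.38]
```

View pics/w18f.png

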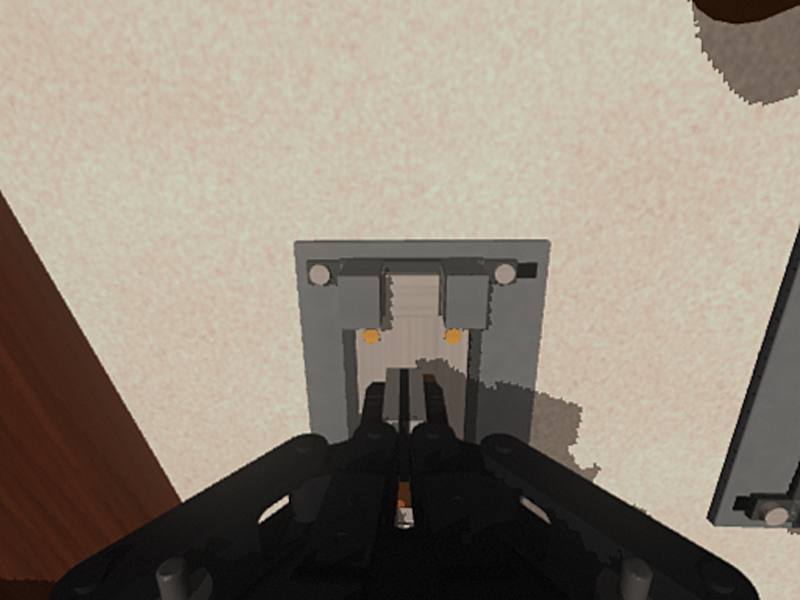

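View pics/s18.png

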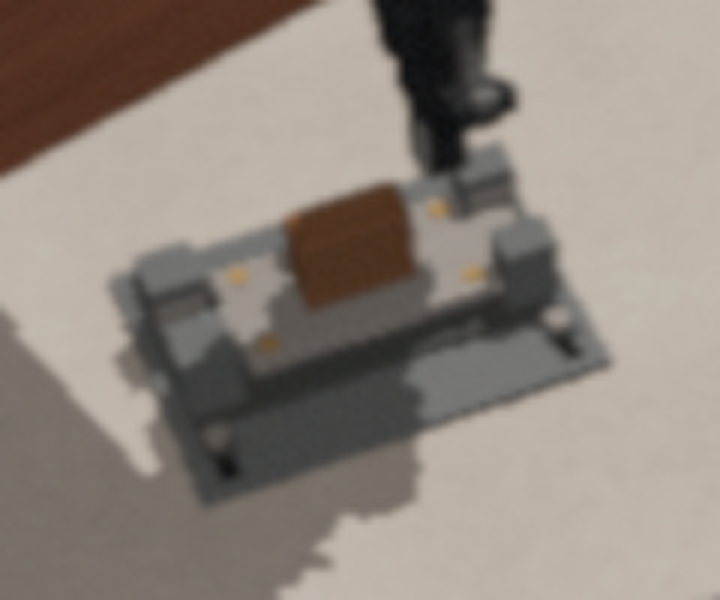

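Emit:
send_rows --moves '[{"grip":0,"translation":[3.8,0.4,0],"rot":[0,0,0]},{"grip":0,"translation":[0,0,-10],"rot":[0,0,0]},{"grip":0,"translation":[0,0,-15],"rot":[0,0,0]},{"grip":0,"translation":[0,0,-12],"rot":[0,0,0]},{"grip":0,"translation":[0,0,0],"rot":[0,0,0]},{"grip":0,"translation":[0,0,0],"rot":[0,0,0]}]'

```text
clock: 16.25
eef_pos: [0.5298, -0.1009, 0.0376]
tool_rot: [3.109, -0.448, -0.002]
force: [0.2, -1.6, 0.3]
gripper_width: -0.0002
```

```bash
python3 chk.py w19
```

```text
16.25 [ 0.52977862 -0.10086959  0.03757652] -16.41343187086376 [-1.2e-03  7.0e-04 -1.0e+00] [ 0.15 -1.6   0.27] [-0.05  -0.019  0.011]
tcp local [ 1.91 46.15]
```

View pics/w19.png

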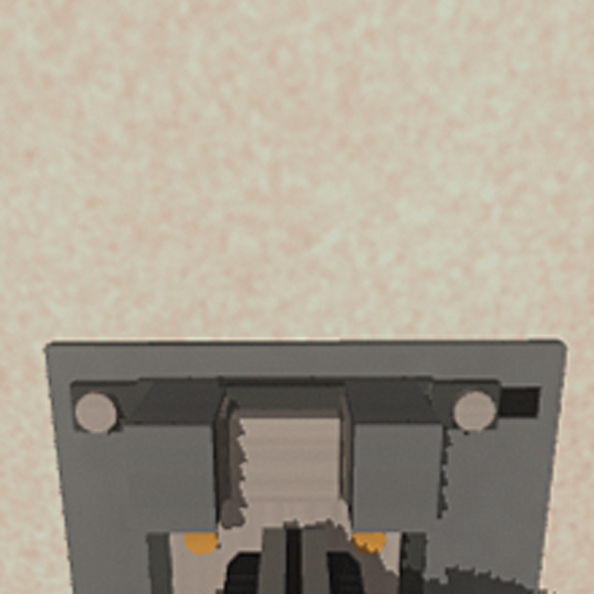

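Emit:
send_rows --moves '[{"grip":0,"translation":[-2.0,-0.5,-3],"rot":[0,0,0]},{"grip":0,"translation":[0,0,-3],"rot":[0,0,0]},{"grip":0,"translation":[0,0,-2],"rot":[0,0,0]},{"grip":0,"translation":[0,0,0],"rot":[0,0,0]}]'

```text
clock: 16.7
eef_pos: [0.5281, -0.1012, 0.03]
tool_rot: [3.109, -0.448, -0.001]
force: [0.8, -0.4, 1.2]
gripper_width: -0.0003
```

Emit:
send_rows --moves '[{"grip":0,"translation":[0,0,-1],"rot":[0,0,0]},{"grip":0,"translation":[0,0,-1],"rot":[0,0,0]}]'

```text
clock: 16.9
eef_pos: [0.5285, -0.1013, 0.0283]
tool_rot: [3.109, -0.448, 0.001]
force: [1.0, 0.0, 0.5]
gripper_width: -0.0001
```

Emit:
send_rows --moves '[{"grip":0,"translation":[0,0,-1],"rot":[0,0,0]}]'

```text
clock: 17.0
eef_pos: [0.5284, -0.1012, 0.0272]
tool_rot: [3.109, -0.448, 0.0]
force: [0.8, 0.3, -0.7]
gripper_width: 0.0002
```

Emit:
send_rows --moves '[{"grip":0,"translation":[0,0,-1],"rot":[0,0,0]}]'

```text
clock: 17.1
eef_pos: [0.5284, -0.1012, 0.0262]
tool_rot: [3.109, -0.448, 0.0]
force: [0.3, -0.2, -0.0]
gripper_width: 0.0001
```

Emit:
send_rows --moves '[{"grip":0,"translation":[0,0,-1],"rot":[0,0,0]}]'

```text
clock: 17.2
eef_pos: [0.5288, -0.1013, 0.0258]
tool_rot: [-3.109, 0.448, -0.001]
force: [-1.5, 0.7, 7.0]
gripper_width: -0.0002
```

Emit:
send_rows --moves '[{"grip":0,"translation":[0,0,-1],"rot":[0,0,0]}]'

```text
clock: 17.3
eef_pos: [0.5289, -0.1013, 0.0251]
tool_rot: [-3.109, 0.448, -0.001]
force: [-2.0, -0.6, 7.8]
gripper_width: -0.0001
```

Emit:
send_rows --moves '[{"grip":0,"translation":[0,0,-0.7],"rot":[0,0,0]}]'

```text
clock: 17.4
eef_pos: [0.5289, -0.1013, 0.0245]
tool_rot: [-3.109, 0.448, -0.001]
force: [-1.5, -0.1, 8.2]
gripper_width: 0.0002
```

Emit:
send_rows --moves '[{"grip":0,"translation":[0,0,-0.7],"rot":[0,0,0]}]'

```text
clock: 17.5
eef_pos: [0.5289, -0.1013, 0.024]
tool_rot: [-3.109, 0.448, -0.001]
force: [-4.3, 0.9, 15.7]
gripper_width: -0.0002
```

Emit:
send_rows --moves '[{"grip":0,"translation":[0,0,-0.7],"rot":[0,0,0]}]'

```text
clock: 17.6
eef_pos: [0.529, -0.1013, 0.024]
tool_rot: [-3.108, 0.448, -0.001]
force: [-6.1, 1.4, 20.5]
gripper_width: 0.0003
```

Emit:
send_rows --moves '[{"grip":0,"translation":[0,0,0],"rot":[0,0,0]},{"grip":0,"translation":[0,0,3],"rot":[0,0,0]},{"grip":0,"translation":[0,0,20],"rot":[0,0,0]},{"grip":0,"translation":[0,0,30],"rot":[0,0,0]},{"grip":0,"translation":[0,0,10],"rot":[0,0,0]},{"grip":0,"translation":[-8.7,-29,0],"rot":[0,0,0]},{"grip":0,"translation":[-8.7,-29,0],"rot":[0,0,0]},{"grip":0,"translation":[-8.7,-29,0],"rot":[0,0,0]},{"grip":0,"translation":[0,0,0],"rot":[0,0,0]},{"grip":0,"translation":[0,0,0],"rot":[0,0,0]}]'

```text
clock: 18.6
eef_pos: [0.5018, -0.1887, 0.0847]
tool_rot: [-3.109, 0.451, 0.001]
force: [-0.2, 1.5, -0.6]
gripper_width: -0.0002
```

```bash
python3 chk.py w20
```

```text
18.6 [ 0.50176954 -0.18865588  0.08469662] -16.510087230683904 [-4.e-04 -1.e-04 -1.e+00] [-0.18  1.54 -0.58] [ 0.125 -0.034  0.   ]
tcp local [ -0.14 -45.97]
```

View pics/w20.png

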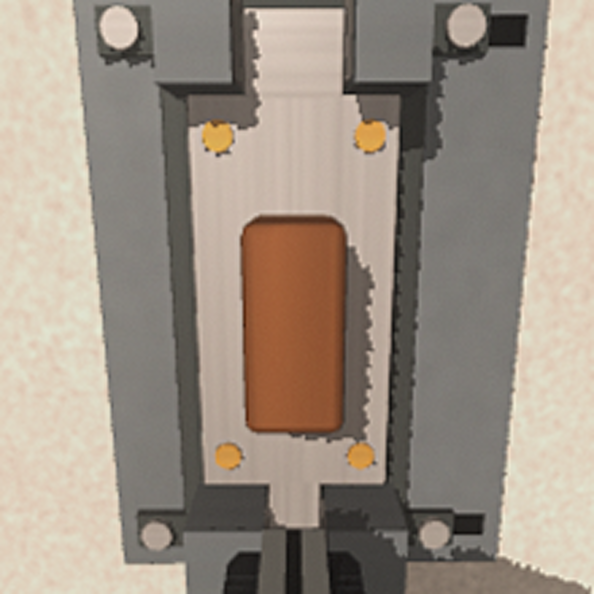

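Emit:
send_rows --moves '[{"grip":0,"translation":[0.6,1.5,0],"rot":[0,0,0]},{"grip":0,"translation":[0,0,-15],"rot":[0,0,0]},{"grip":0,"translation":[0,0,-20],"rot":[0,0,0]},{"grip":0,"translation":[0,0,-15],"rot":[0,0,0]},{"grip":0,"translation":[0,0,-4],"rot":[0,0,0]},{"grip":0,"translation":[0,0,0],"rot":[0,0,0]}]'

```text
clock: 19.25
eef_pos: [0.5021, -0.1865, 0.0301]
tool_rot: [3.109, -0.448, -0.003]
force: [0.4, -0.3, 0.4]
gripper_width: 0.0
```

Emit:
send_rows --moves '[{"grip":0,"translation":[0,0,-1.5],"rot":[0,0,0]},{"grip":0,"translation":[0,0,-1.5],"rot":[0,0,0]}]'

```text
clock: 19.45
eef_pos: [0.5035, -0.187, 0.0288]
tool_rot: [3.109, -0.448, 0.003]
force: [0.1, -0.3, -0.8]
gripper_width: -0.0003
```

Emit:
send_rows --moves '[{"grip":0,"translation":[0,0,-1],"rot":[0,0,0]}]'

```text
clock: 19.55
eef_pos: [0.5033, -0.1869, 0.0276]
tool_rot: [-3.109, 0.448, -0.002]
force: [0.1, 0.1, 0.2]
gripper_width: -0.0002
```

Emit:
send_rows --moves '[{"grip":0,"translation":[0,0,-1],"rot":[0,0,0]}]'

```text
clock: 19.65
eef_pos: [0.5032, -0.1868, 0.0265]
tool_rot: [-3.109, 0.448, -0.001]
force: [-0.4, 0.5, 0.5]
gripper_width: 0.0
```

Emit:
send_rows --moves '[{"grip":0,"translation":[0,0,-1],"rot":[0,0,0]}]'

```text
clock: 19.75
eef_pos: [0.503, -0.1868, 0.0253]
tool_rot: [-3.109, 0.448, -0.001]
force: [0.3, -0.2, 0.4]
gripper_width: 0.0001
```

Emit:
send_rows --moves '[{"grip":0,"translation":[0,0,-1],"rot":[0,0,0]}]'

```text
clock: 19.85
eef_pos: [0.5029, -0.1868, 0.0242]
tool_rot: [-3.109, 0.448, -0.0]
force: [-0.1, -0.3, -0.0]
gripper_width: 0.0002
```

Emit:
send_rows --moves '[{"grip":0,"translation":[0,0,-0.7],"rot":[0,0,0]}]'

```text
clock: 19.95
eef_pos: [0.503, -0.1868, 0.0241]
tool_rot: [-3.109, 0.448, -0.0]
force: [-3.2, 1.9, 11.1]
gripper_width: -0.0003
```

Emit:
send_rows --moves '[{"grip":0,"translation":[0,0,-0.4],"rot":[0,0,0]}]'

```text
clock: 20.05
eef_pos: [0.5031, -0.1868, 0.024]
tool_rot: [-3.109, 0.448, -0.0]
force: [-3.8, 2.1, 11.9]
gripper_width: -0.0003
```

Emit:
send_rows --moves '[{"grip":0,"translation":[0,0,3],"rot":[0,0,0]},{"grip":0,"translation":[0,0,25],"rot":[0,0,0]},{"grip":0,"translation":[0,0,30],"rot":[0,0,0]},{"grip":0,"translation":[0,0,5],"rot":[0,0,0]},{"grip":0,"translation":[8.6,28.6,0],"rot":[0,0,0]},{"grip":0,"translation":[8.6,28.6,0],"rot":[0,0,0]},{"grip":0,"translation":[8.6,28.6,0],"rot":[0,0,0]},{"grip":0,"translation":[0,0,0],"rot":[0,0,0]},{"grip":0,"translation":[0,0,0],"rot":[0,0,0]}]'

```text
clock: 20.95
eef_pos: [0.5284, -0.1004, 0.0855]
tool_rot: [3.109, -0.445, -0.001]
force: [0.0, -0.3, 1.1]
gripper_width: -0.0001
```

```bash
python3 chk.py w21
```

```text
20.95 [ 0.52841427 -0.10035953  0.08550283] -16.291211062148257 [-7.e-04  6.e-04 -1.e+00] [ 0.02 -0.26  1.06] [-0.026 -0.     0.016]
tcp local [ 0.46 46.26]
```

Emit:
send_rows --moves '[{"grip":0,"translation":[-0.3,-1,-15],"rot":[0,0,0]},{"grip":0,"translation":[0,0,-20],"rot":[0,0,0]},{"grip":0,"translation":[0,0,-17],"rot":[0,0,0]},{"grip":0,"translation":[0,0,-4],"rot":[0,0,0]},{"grip":0,"translation":[0,0,0],"rot":[0,0,0]},{"grip":0,"translation":[0,0,-1.5],"rot":[0,0,0]},{"grip":0,"translation":[0,0,-1],"rot":[0,0,0]}]'

```text
clock: 21.7
eef_pos: [0.529, -0.1023, 0.0282]
tool_rot: [-3.109, 0.449, -0.002]
force: [-0.3, -0.6, 0.2]
gripper_width: 0.0003
```

Emit:
send_rows --moves '[{"grip":0,"translation":[0,0,-1],"rot":[0,0,0]}]'

```text
clock: 21.8
eef_pos: [0.5289, -0.1021, 0.0271]
tool_rot: [-3.109, 0.448, -0.002]
force: [-0.9, -0.3, 0.6]
gripper_width: -0.0002
```

Emit:
send_rows --moves '[{"grip":0,"translation":[0,0,-1],"rot":[0,0,0]}]'

```text
clock: 21.9
eef_pos: [0.5287, -0.1019, 0.0259]
tool_rot: [-3.109, 0.448, -0.002]
force: [-0.3, -0.7, -0.9]
gripper_width: 0.0001
```

Emit:
send_rows --moves '[{"grip":0,"translation":[0,0,-0.7],"rot":[0,0,0]}]'

```text
clock: 22.0
eef_pos: [0.5285, -0.1019, 0.025]
tool_rot: [-3.109, 0.448, -0.001]
force: [0.8, -0.5, -0.4]
gripper_width: -0.0001
```

Emit:
send_rows --moves '[{"grip":0,"translation":[0,0,-0.7],"rot":[0,0,0]}]'

```text
clock: 22.1
eef_pos: [0.5284, -0.1019, 0.0242]
tool_rot: [-3.109, 0.448, -0.0]
force: [0.5, -0.3, -0.7]
gripper_width: 0.0002
```

Emit:
send_rows --moves '[{"grip":0,"translation":[0,0,-0.7],"rot":[0,0,0]}]'

```text
clock: 22.2
eef_pos: [0.5285, -0.1019, 0.0241]
tool_rot: [-3.109, 0.448, 0.0]
force: [-2.7, 1.1, 9.8]
gripper_width: -0.0001
```

Emit:
send_rows --moves '[{"grip":0,"translation":[0,0,-0.7],"rot":[0,0,0]}]'

```text
clock: 22.3
eef_pos: [0.5285, -0.1019, 0.024]
tool_rot: [-3.109, 0.448, 0.001]
force: [-5.3, 0.5, 17.2]
gripper_width: 0.0004
```

Both ends now stop hard at 24 mm. I'll retreat and take a final look.

Emit:
send_rows --moves '[{"grip":0,"translation":[0,0,3],"rot":[0,0,0]},{"grip":0,"translation":[0,0,25],"rot":[0,0,0]},{"grip":0,"translation":[0,0,35],"rot":[0,0,0]},{"grip":0,"translation":[0,0,40],"rot":[0,0,0]},{"grip":0,"translation":[0,0,40],"rot":[0,0,0]},{"grip":0,"translation":[-10,-30,20],"rot":[0,0,0]},{"grip":0,"translation":[-10,-30,0],"rot":[0,0,0]},{"grip":0,"translation":[0,0,0],"rot":[0,0,0]}]'

```text
clock: 23.1
eef_pos: [0.5069, -0.1673, 0.187]
tool_rot: [3.106, -0.459, 0.004]
force: [-1.4, -0.2, -0.2]
gripper_width: 0.0001
```

```bash
python3 chk.py w22
python3 - <<'E'
from bench import capture
import cv2,numpy as np
d=capture("scene")["color"]
cv2.imwrite("pics/s22.png",np.hstack([cv2.resize(d[100:340,50:410],(600,400)),cv2.resize(d[175:245,165:255],(200,400//2)).repeat(2,0)]))
E
```

```text
23.1 [ 0.50694159 -0.16730579  0.18701121] -16.81501430169044 [ 0.0025  0.0012 -1.    ] [-1.45 -0.22 -0.2 ] [-0.01 -0.02  0.  ]
tcp local [ -1.22 -24.03]
```

View pics/w22.png

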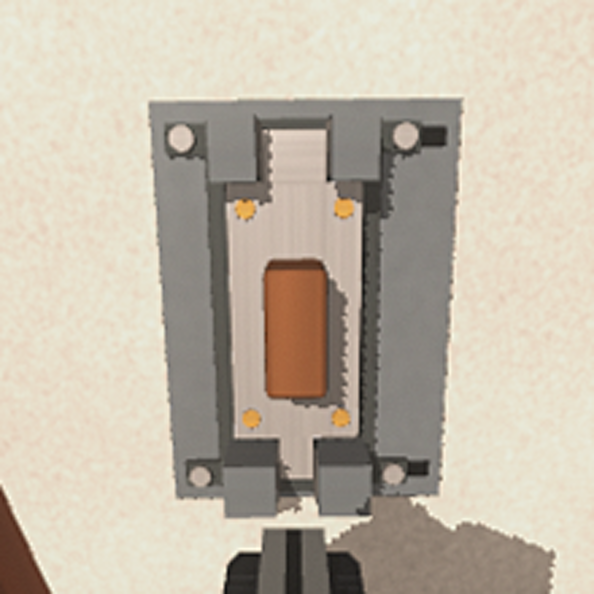

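View pics/s22.png

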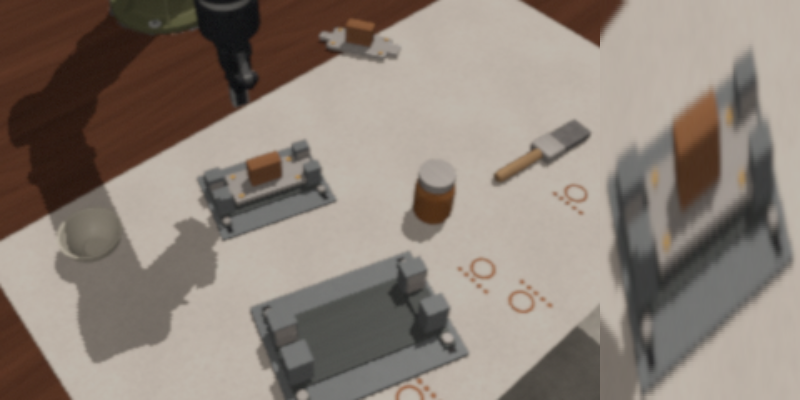

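The pictures show the stamp level in the small holder, with both ears down between the posts. The jar, brush and bowl haven't moved, and the arm is clear.

```bash
python3 -c "
from bench import arm
print(arm.finish_job())"
```

```text
the job is handed in; nothing more can be done
None
```

The stamp is seated in the smaller holder, wide ear in the wide slot, and I let go and handed the job in at about 23 s. I used the stamp that was farther from the robot's base.

- **Insertion:** The cradle sits about 6 mm off the base centre towards −x, measured in the wrist camera and corrected for. Both ears slid in with the stamp held level. The highest wrist reading was about 23 N; adding back the stamp's weight, the push was about 24–26 N, right at the 25 N limit.
- **Wide end:** After I let go, the wide end was still about 2 mm high. I pressed it down with closed fingers at about 20 N.
- **Last checks:** Touched again, both ends stopped firmly at 24 mm, the seated height, with nothing sinking. The final pictures show the stamp flat, and the jar, brush and bowl where they were.
- **Disagreement:** The top camera put the stamp about 6 mm away from where the wrist camera did. I followed the wrist camera, and the grasp and fit agreed with it.

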